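# Free the latched tray of a dead print-lift scanner with its release pin

## Task

The print-lift scanner has lost power with a lift inside, so its tray is latched shut. Take the slim release pin from the tool stand, push it straight down the small hole in the scanner's top and feel with its tip for the guide hole in the light baffle inside, which lies off to one side, then press on until the hidden spring latch lets go and the tray springs out a little; never press the pin on the scanner harder than 25 N, or something bends. Then put the pin back into the stand hole it came from and pull the tray out to its stop by its handle, leaving everything else undisturbed.

Things in the scene. Friction and masses are not known exactly. Their poses are not given: they have to be found in the camera images.
- scanner: grey desktop scanner, 200 (x) x 160 (y) x 81 mm high, fixed. Origin: centre of its underside, on the desk; its front, with tray and handle, faces its own -x. In the front of its top is a bare metal service panel, 56 x 64 mm and 3 mm thick, with the release hole in it; black cooling slots lie behind.
- release_hole (a point): centre of the mouth of the round release hole in the service panel: 14 mm across, straight down, z up. Under it lies a flat light baffle (upper face 10 mm below the mouth, 4 mm thick). The guide hole through the baffle is only 6.5 mm across and, to keep light out, its centre stands 2.6 to 3.8 mm off the release hole's centre, on a side that differs by scanner: it must be felt for.
- tray_handle (a point): middle of the tray's steel bar handle: round bar 10 mm thick, 68 mm long, along the scanner's y, 40 mm in front of the tray's front face and 42 mm above the desk (the bar is open above and below). Moves with the tray; axes as the scanner's.
- tray (a joint): how far the tray is out, m, towards the scanner's own -x: 0 latched, about 0.036 when it has sprung out, 0.085 at its stop. It stays where it is left; friction 1.5 N, and drag of about 3.5 N at 0.1 m/s. The latch springs back when the pin is withdrawn, and the tray stays out.
- tool_stand: plain grey block, 46 x 126 mm, 46 mm high over the desk, on a black foot of 62 x 142 mm, fixed. Origin: centre of its underside. Three upright through holes, 9 mm across, in a row along its own y at -42, 0 and +42 mm; the middle one is empty.
- release_pin: release pin upright in one of the stand's two outer holes: slim round black handle 12 mm thick, 52 mm long; below it a steel collar 18 mm across, 4 mm thick, that rests on the stand's top; below that a steel rod. About 60 g. Origin: centre of the collar's underside; z runs up the handle (handle from z = 4 to 56 mm).
- pin_tip (a point): tip of the pin's rod (steel, 5 mm thick, 40 mm long, end cut flat), 40 mm below the pin's origin. Past the guide hole it meets the wide flat pad of the spring latch 15 to 20 mm below the release hole's mouth (differs by scanner), frees the tray when pushed 2 to 10 mm further at 3 to 14 N, and stops hard 9 to 12 mm below where the pad was met.
- driver: short driver standing in the other outer hole: thick black handle 26 mm across, 56 mm high. Not needed. Origin: underside of its collar, on the stand's top.
- powder_brush: long brush lying on the desk, 170 x 16 x 10 mm, a bystander. Origin: its middle on the desk.
- swab_tube: slim tube lying on the desk, 128 x 13 x 13 mm, a bystander. Origin: its middle on the desk.
- tweezers: steel tweezers lying on the desk, 127 x 13 x 11 mm, a bystander. Origin: its middle on the desk.

How it is judged:
By the outcome, as a careful person would: the job done as asked, in the order asked, and still so for the second after the job is handed in, with the robot touching nothing.
It also fails if it takes over 72 s, if anything falls off the work surface, if the arm or the gripper's body presses on something with over 40 N, if the wrist force passes 120 N, or if a joint passes its speed limit or range.

## Robot

A 7-joint arm with a two-finger parallel gripper is mounted at the origin on a cart in front of the work surface, level with it; the furniture and walls round the work are solid. World frame = base frame: x ahead of the robot, y to its left, z up, the work surface at z = 0. Lengths are in m, angles in rad, forces in N, time in s.
With the tool pointing down it reaches from about 0.4 to 0.85 m from the base axis. Payload 10.4 kg.
Tool frame: the origin (TCP) lies midway between the tips of the shut fingers; the grasp point (between the pads) lies 19 mm behind it; z points along the fingers, y is the direction in which the jaws open and shut (so a half turn about z gives the same grasp; the last joint's range is limited). The gripper opens to 85 mm and grips with 20 to 120 N. Pads are 22 mm wide; open, the fingers measure 114 mm over their backs; the gripper's body (76 mm by 85 mm) begins 54 mm behind the grasp point. The pads swing forward as they close: fully open they stand 13 mm farther back than shut.
Start: joints at [1.109, 0.332, -0.065, 1.46, 0.022, 1.35, -0.088], TCP at [0.266, -0.566, 0.231] pointing down, gripper open.
Joint ranges: [-2.6, 2.6], [-0.5, 2.12], [-1.47, 1.34], [0.16, 2.42], [-1.27, 4.41], [0.06, 2.06], [-2.6, 2.6]. Speed limits (rad/s): [2.22, 2.22, 2.79, 2.79, 3.14, 3.14, 3.14].

## Interface

Orientations are given as a unit quaternion [x, y, z, w].
In Python, from workcell import manip, camera, camera_info, workorder, nets gives the robot as it stands.
- The arm moves only by the tool apply_moves, never from a script. Its argument "commands" is a list of rows, each a list of 5 numbers: the shift along the tool's x, y, z in m, then the turn about the tool's z in degrees, then the gripper command: -1 is fully open, 1 is shut, values between are in proportion. A call has 1 to 5 rows; each row shifts and turns the pose as measured when the row begins, along the tool's axes as they then stand; what a row does not reach is not made up. A row lasts 1/12 s, in which the tool goes at most 41.7 mm and 7.16 degrees, less where a joint would pass 70% of its speed; a pose out of reach is approached as far as the arm can. A call is refused whole if a number of a shift passes 0.0417 or a number of a turn 7.16, either way. A call with a gripper value outside its range is refused whole. The fingers move at their own pace and stop on an object; "squeeze" is the grip in N (left out, the last holds). Time passes only in rows, so rows that do not move let the fingers close. It gives the time, the measured TCP pose, the force and the opening at its end, in the units of the state.
- manip.get_obs(): the state, without advancing time (a new reading comes with each control period).
- camera(name): name is "side" or "top"; returns (picture, depth): 400x640x3 uint8, red, green, blue; 400x640 float32, m along the optical axis (not along the pixel's ray), 0 where there is no reading.
- camera_info(name): a dict with "camera_matrix" (3x3 intrinsics, pixels), "xyz" and "rotation" of the camera in the world. Camera axes: x right, y down, z forward; pixel columns grow to the right and rows downward; lengths in m; the calibration is good to about 2 mm. A picture is of the moment at which its call begins. camera_info takes no time and is no camera call.
- workorder.hand_in(): hands the job in, once; it reports no verdict.
Trained networks look in the newest picture that a camera, given by its name, has taken for a name from the list of things; names that differ only in an ending like _2 or _b are one class to them, and where a whole thing is asked for, a point or a joint stands for the part that bears it (a point fixed in the world has none). Each returns a list of dicts, best first, with "conf" (0 to 1); they miss things now and then, are a little off and sometimes report something else, mostly with a low value. They report only what shows in the picture. A call takes as long as a camera call.
- nets.look_for(camera, thing): "rect" ([left, top, width, height] in pixels, round what is visible of it).
- nets.place_of(camera, thing): "xy" ([column, row] in pixels: a listed point, or the origin of a listed thing).
The state is a dict: "clock": time; "joint_pos": joint angles; "joint_velocities": joint speeds; "tau": joint torques, N m; "position": TCP position; "ee_rot": TCP orientation; "ft_force": force on the tool from outside, world axes, zero at the start; "torque": the same for the moment, N m; "grip_width": opening from 0.0 (shut) to 1.0 (fully open).
Only numpy, scipy, OpenCV 4.12 (cv2) and the standard library are available. Lean on these libraries where they do the work, as an engineer would, in place of code of your own. Each camera call takes 0.05 s, during which the arm holds its last target. There are 200 camera calls.

## Working session

There is one attempt and no reset: what is moved stays moved. The work goes in short steps, Python scripts to look and compute and a tool call to move; the robot and the scene stay as the last step left them, time stands still between calls to the robot, and variables do not carry over. Pictures are saved under pics/ and viewed, about 8 in all and at most 12, crops included, and the job is handed in when it is done.

Besides the shell and the picture viewer there is one more tool, called after "Call:" as name(argument=value, ...), one argument or row to a line, values as JSON. apply_moves: Moves the arm, as the interface text tells. Its arguments: {"type":"object","properties":{"commands":{"type":"array","items":{"type":"array","items":{"type":"number"}}},"squeeze":{"type":"number"}},"required":["commands"]}

```bash
mkdir -p pics; cat > h.py <<'E'
import numpy as np, cv2, json
from workcell import manip, camera, camera_info, workorder, nets
from scipy.spatial.transform import Rotation as R
def st():
    o=manip.get_obs(); print({k:np.round(o[k],4).tolist() for k in("clock","position","ee_rot","ft_force","torque","grip_width","joint_pos")}); return o
def rot(name):
    i=camera_info(name); r=np.array(i["rotation"],float)
    M=r if r.shape==(3,3) else R.from_quat(r).as_matrix()
    return np.array(i["camera_matrix"]),np.array(i["xyz"]),M
def ray(name,uv):
    K,t,M=rot(name); d=M@np.linalg.inv(K)@np.array([uv[0],uv[1],1.]); return t,d
def atz(name,uv,z):
    t,d=ray(name,uv); return t+d*(z-t[2])/d[2]
def cloud(name,D):
    K,t,M=rot(name); v,u=np.mgrid[:D.shape[0],:D.shape[1]]
    P=np.stack([u,v,np.ones_like(u)],-1)@np.linalg.inv(K).T*D[...,None]
    return P@M.T+t
E
python3 - <<'E'
from h import *
o=st()
for c in("side","top"):
    p,d=camera(c); cv2.imwrite(f"pics/{c}0.png",p[...,::-1]); np.save(f"{c}0.npy",d); print(c,camera_info(c))
    for th in ["scanner","release_hole","tray_handle","tool_stand","release_pin","pin_tip","driver"]:
        print(th,[(np.round(r["xy"],1).tolist(),round(r["conf"],2)) for r in nets.place_of(c,th)[:2]])
E
```

```text
{'clock': 0.0, 'position': [0.2654, -0.5655, 0.2305], 'ee_rot': [0.976, 0.2176, -0.0002, -0.0007], 'ft_force': [-0.1067, -0.0709, 0.6358], 'torque': [-0.0011, -0.0449, 0.0588], 'grip_width': 0.9976, 'joint_pos': [1.1094, 0.3329, -0.0647, 1.4609, 0.0216, 1.3499, -0.0885]}
side {'camera_matrix': array([[445.81264252,   0.        , 314.91291823],
       [  0.        , 445.81264252, 191.32933227],
       [  0.        ,   0.        ,   1.        ]]), 'xyz': array([0.61916468, 0.59091754, 0.64384974]), 'rotation': array([ 0.01217758,  0.90644755, -0.42193827, -0.01313944])}
scanner [([251.3, 237.4], 0.76)]
release_hole [([281.1, 207.6], 0.87)]
tray_handle [([320.9, 219.2], 0.56)]
tool_stand [([378.2, 194.1], 0.76)]
release_pin [([378.9, 187.1], 0.72)]
pin_tip []
driver [([377.9, 162.7], 0.69)]
top {'camera_matrix': array([[394.65548636,   0.        , 318.32166588],
       [  0.        , 394.65548636, 198.0516908 ],
       [  0.        ,   0.        ,   1.        ]]), 'xyz': array([ 0.43588393, -0.10429674,  0.91974261]), 'rotation': array([-0.70368844,  0.70602888, -0.05291696,  0.05954491])}
scanner [([292.7, 142.8], 0.84)]
release_hole [([290.8, 159.9], 0.78), ([373.6, 148.9], 0.56)]
tray_handle [([293.6, 199.9], 0.7), ([373.2, 255.4], 0.54)]
tool_stand [([351.9, 256.9], 0.82)]
release_pin [([335.4, 254.3], 0.63), ([289.9, 145.4], 0.27)]
pin_tip [([353.6, 253.2], 0.68), ([359.1, 160.6], 0.52)]
driver [([371.5, 259.6], 0.68)]
```

View pics/top0.png

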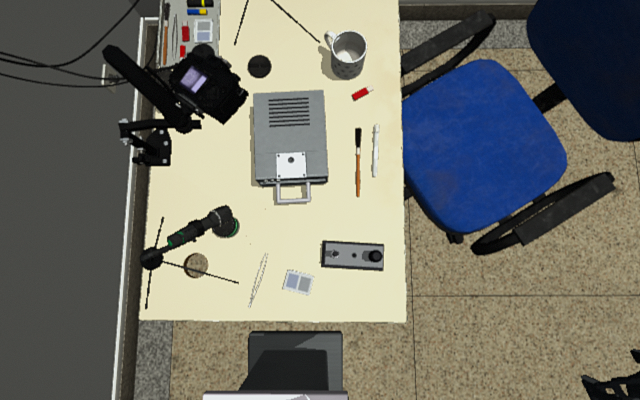

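View pics/side0.png

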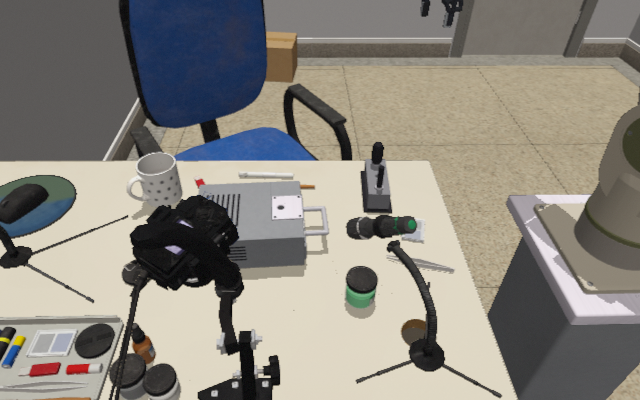

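```bash
python3 - <<'E'
from h import *
r=lambda a:np.round(a,4).tolist()
print("hole",r(atz("top",(290.8,159.9),.081)),r(atz("side",(281.1,207.6),.081)))
print("handle",r(atz("top",(293.6,199.9),.042)),r(atz("side",(320.9,219.2),.042)))
print("pin",r(atz("top",(335.4,254.3),.046)),r(atz("side",(378.9,187.1),.046)))
print("driver",r(atz("top",(371.5,259.6),.046)),r(atz("side",(377.9,162.7),.046)))
print("stand",r(atz("top",(351.9,256.9),.0)),r(atz("side",(378.2,194.1),.0)))
print("scanner",r(atz("top",(292.7,142.8),.0)),r(atz("side",(251.3,237.4),.0)))
for c in("top","side"):
    C=cloud(c,np.load(c+"0.npy")); z=C[...,2]
    for n,lo,hi,b in(("scan",.076,.086,(.35,.9,-.3,.4)),("stand",.042,.050,(.15,.45,-.35,.1)),("pinhandle",.085,.103,(.15,.45,-.35,.1)),("bar",.03,.05,(.3,.55,-.15,.1))):
        m=(z>lo)&(z<hi)&(C[...,0]>b[0])&(C[...,0]<b[1])&(C[...,1]>b[2])&(C[...,1]<b[3])
        k,l,s,ce=cv2.connectedComponentsWithStats(m.astype(np.uint8))
        for i in range(1,k):
            if s[i,4]>25:
                P=C[l==i]; rc=cv2.minAreaRect(P[:,:2].astype(np.float32)*1000); print(c,n,s[i,4],r(np.median(P,0)),np.round(rc[0],1),np.round(rc[1],1),round(rc[2],1))
E
```

```text
hole [0.6554, -0.0366, 0.081] [0.6544, -0.0314, 0.081]
handle [0.5729, -0.0405, 0.042] [0.5784, -0.0394, 0.042]
pin [0.4512, -0.1334, 0.046] [0.4518, -0.1309, 0.046]
driver [0.4395, -0.2121, 0.046] [0.4416, -0.2175, 0.046]
stand [0.446, -0.1728, 0.0] [0.444, -0.162, 0.0]
scanner [0.7191, -0.0343, 0.0] [0.7166, -0.0336, 0.0]
top scan 70 [0.8828, -0.1626, 0.0808] [ 887.5 -165.9] [71.  21.3] 87.9
top scan 6202 [0.7121, -0.0337, 0.0806] [714.9 -33.4] [201.3 160.1] 2.7
top stand 534 [0.4366, -0.1694, 0.0464] [ 438.8 -172.8] [125.3  25.3] 86.5
top pinhandle 67 [0.4425, -0.2126, 0.0998] [ 441.5 -215.7] [24.6 14.3] 89.3
top bar 39 [0.5105, 0.0902, 0.0377] [514.5  92.6] [10.3 40.5] 85.0
top bar 339 [0.4497, -0.1301, 0.0465] [ 451.7 -131. ] [40.2 46. ] 86.6
side scan 43 [0.4515, -0.2045, 0.0804] [ 451.6 -206.8] [15.1 25.4] 65.4
side scan 72 [0.8869, -0.1426, 0.0808] [ 886.2 -151.8] [51.1 11.1] 65.8
side scan 4496 [0.6911, -0.0375, 0.0786] [716.6 -32.1] [199.4 163.2] 2.8
side scan 72 [0.7763, 0.1415, 0.0807] [779.5 140.3] [41.7  9.3] 15.2
side scan 56 [0.8568, 0.2211, 0.0818] [857.3 219.8] [11.7  8.1] 86.2
side scan 31 [0.4462, 0.2679, 0.0813] [446.2 265.5] [ 7.5 13.2] 43.9
side scan 52 [0.862, 0.2994, 0.0808] [862.4 299.2] [16.   4.6] 73.1
side scan 51 [0.6905, 0.302, 0.0802] [690.3 302.1] [16.2  5. ] 10.7
side scan 49 [0.6553, 0.3036, 0.0806] [654.5 304.6] [11.8  5.7] 3.1
side scan 35 [0.8523, 0.3191, 0.0838] [853.1 317.8] [ 5.8 11.6] 1.5
side stand 223 [0.4357, -0.1533, 0.0444] [ 438.6 -170. ] [129.2  24. ] 88.4
side pinhandle 53 [0.4436, -0.207, 0.095] [ 442.1 -211.3] [13.4 21. ] 1.3
side bar 355 [0.456, -0.1192, 0.044] [ 453.4 -128.5] [44.5 46.3] 87.1
```

The top view shows the scanner at about (290,140), with the release hole at (291,160) and the handle at (294,200). The stand is at (352,256), with the slim pin in its left hole at (335,254) and the driver at (372,256). The side view agrees. I'll refine the pin and hole positions and turn the tool at the same time.

Call:
apply_moves(
  commands=[
    [0,0,0,-7,-1],
    [0,0,0,-7,-1],
    [0,0,0,-7,-1],
    [0,0,0,-7,-1],
    [0,0,0,-7,-1],
  ],
)

```text
clock: 1.22
position: [0.2657, -0.5657, 0.2315]
ee_rot: [0.862, 0.506, -0.0, 0.0]
ft_force: [-0.0, -0.7, -0.4]
grip_width: 1.001
```

Call:
apply_moves(
  commands=[
    [0,0,0,-7,-1],
    [0,0,0,-7,-1],
    [0,0,0,-7,-1],
    [0,0,0,-7,-1],
    [0,0,0,-4,-1],
  ],
)

```text
clock: 1.63
position: [0.2657, -0.5658, 0.2315]
ee_rot: [0.683, 0.731, -0.0, 0.0]
ft_force: [0.2, 0.2, 0.1]
grip_width: 1.004
```

```bash
cat >> h.py <<'E'
def go(p,yaw=None):
    o=st(); M=R.from_quat(o["ee_rot"]).as_matrix(); print("tool x yaw",np.degrees(np.arctan2(M[1,0],M[0,0])).round(2),"tilt",M[:,2].round(4))
    print("tool shift mm",(M.T@(np.array(p)-o["position"])*1000).round(2))
E
python3 - <<'E'
from h import *
r=lambda a:np.round(a,4).tolist()
go([.4515,-.1315,.25])
for c in("top","side"):
    C=cloud(c,np.load(c+"0.npy")); z=C[...,2]
    m=(z>.06)&(z<.108)&(abs(C[...,0]-.4515)<.025)&(abs(C[...,1]+.1315)<.025)
    P=C[m]; print(c,m.sum(),r(np.median(P,0)),r(P.min(0)),r(P.max(0)))
    top=P[P[:,2]>.097]; print(len(top),r(top.mean(0)) if len(top) else "", np.argwhere(m).min(0),np.argwhere(m).max(0))
    im=cv2.imread(f"pics/{c}0.png",0); u,v={"top":(291,160),"side":(281,208)}[c]
    print(im[v-6:v+7,u-7:u+8])
E
```

```text
{'clock': 1.6333, 'position': [0.2657, -0.5658, 0.2315], 'ee_rot': [0.6826, 0.7308, -0.0002, 0.0001], 'ft_force': [0.2152, 0.1534, 0.1499], 'torque': [-0.0167, 0.0152, -0.0515], 'grip_width': 1.0037, 'joint_pos': [1.2342, 0.342, -0.2259, 1.4523, 0.0773, 1.3557, 1.0725]}
tool x yaw 93.9 tilt [-1.e-04 -4.e-04 -1.e+00]
tool shift mm [420.64 214.95 -18.71]
top 29 [0.4508, -0.1308, 0.1025] [0.4467, -0.1371, 0.0673] [0.4569, -0.1266, 0.1057]
25 [0.4515, -0.1317, 0.1031] [251 333] [256 338]
[[237 236 236 236 237 237 238 237 236 235 235 234 234 234 234]
 [234 234 233 234 235 237 238 238 237 235 233 233 232 232 233]
 [232 232 233 235 237 232 204 203 224 237 235 233 232 232 232]
 [232 233 233 236 219 170  95  94 147 204 239 235 233 232 232]
 [232 232 235 230 154  79  58  55  56 130 227 236 233 232 232]
 [233 233 236 222 100  81  83  70  36  86 196 237 234 232 232]
 [232 233 236 220  97  83  80  60  54  86 195 237 234 232 233]
 [232 233 235 226 133  88  77  66  85 133 223 236 233 232 232]
 [232 233 235 236 202 155 124 127 152 209 239 235 232 232 232]
 [232 232 233 235 236 222 206 207 219 238 23
[... 462 characters left out ...]
1 232]
 [232 232 231 230 226 220 216 217 220 225 230 232 232 232 232]
 [232 233 230 221 189 156 150 150 171 203 224 231 232 232 232]
 [233 234 222 188 130  92  76  81  85 138 200 227 232 232 232]
 [233 234 214 151  75  68  70  70  71  77 191 227 232 232 232]
 [233 234 225 180 101  75  70  69  90 138 206 230 233 233 232]
 [233 234 233 220 187 150 142 141 172 218 232 233 233 233 232]
 [233 234 233 232 232 232 233 232 233 232 233 233 233 233 232]
 [234 234 234 233 232 232 233 233 233 233 233 233 233 233 232]
 [233 234 234 233 233 233 233 233 233 233 233 234 233 233 232]
 [234 234 233 233 233 233 234 233 234 233 233 234 233 233 232]
 [234 234 234 234 234 234 234 234 234 233 234 234 234 234 232]]
```

Call:
apply_moves(
  commands=[
    [0.035,0.018,-0.0015,0,-1],
    [0.035,0.018,-0.0015,0,-1],
    [0.035,0.018,-0.0015,0,-1],
    [0.035,0.018,-0.0015,0,-1],
    [0.035,0.018,-0.0015,0,-1],
  ],
)

```text
clock: 2.05
position: [0.3388, -0.3863, 0.2362]
ee_rot: [0.686, 0.728, -0.002, -0.001]
ft_force: [1.1, -0.2, 1.1]
grip_width: 0.997
```

Call:
apply_moves(
  commands=[
    [0.035,0.018,-0.0015,0,-1],
    [0.035,0.018,-0.0015,0,-1],
    [0.035,0.018,-0.0015,0,-1],
    [0.035,0.018,-0.0015,0,-1],
    [0.035,0.018,-0.0015,0,-1],
  ],
)

```text
clock: 2.47
position: [0.4202, -0.1973, 0.2445]
ee_rot: [0.687, 0.727, -0.003, 0.001]
ft_force: [0.9, -0.1, 0.3]
grip_width: 0.998
```

```bash
python3 -c "
from h import *
go([.4518,-.131,.15])"
```

```text
{'clock': 2.4667, 'position': [0.4202, -0.1973, 0.2445], 'ee_rot': [0.6865, 0.7271, -0.0025, 0.0009], 'ft_force': [0.9043, -0.1412, 0.2681], 'torque': [-0.0543, -0.1432, 0.0289], 'grip_width': 0.9982, 'joint_pos': [0.8824, -0.0047, -0.5375, 1.8208, 0.003, 1.3254, 0.4015]}
tool x yaw 93.29 tilt [-0.0022 -0.0049 -1.    ]
tool shift mm [64.83 35.61 94.06]
```

Call:
apply_moves(
  commands=[
    [0.032,0.018,0,0,-1],
    [0.028,0.015,0.01,0,-1],
    [0.003,0.002,0.03,0,-1],
    [0,0,0.035,0,-1],
    [0,0,0,0,-1],
  ],
)

```text
clock: 2.88
position: [0.4578, -0.1187, 0.1713]
ee_rot: [0.681, 0.732, -0.0, 0.006]
ft_force: [-1.2, 0.3, -1.4]
grip_width: 0.997
```

```bash
python3 - <<'E'
from h import *
go([.4518,-.131,.064])
for c in("top","side"):
    p,d=camera(c); cv2.imwrite(f"pics/{c}1.png",p[...,::-1])
p=cv2.imread("pics/side1.png")[90:240,300:460]
cv2.imwrite("pics/s1c.png",cv2.resize(p,None,fx=4,fy=4,interpolation=2))
E
```

```text
{'clock': 2.8833, 'position': [0.4578, -0.1187, 0.1713], 'ee_rot': [0.6811, 0.7322, -0.0001, 0.0057], 'ft_force': [-1.2125, 0.2686, -1.4001], 'torque': [0.0402, 0.0826, 0.0404], 'grip_width': 0.9969, 'joint_pos': [0.7738, 0.0776, -0.6393, 1.9071, 0.0577, 1.1637, 0.1859]}
tool x yaw 94.14 tilt [ 0.0081 -0.0079 -0.9999]
tool shift mm [-10.89  -7.68 107.33]
```

View pics/s1c.png

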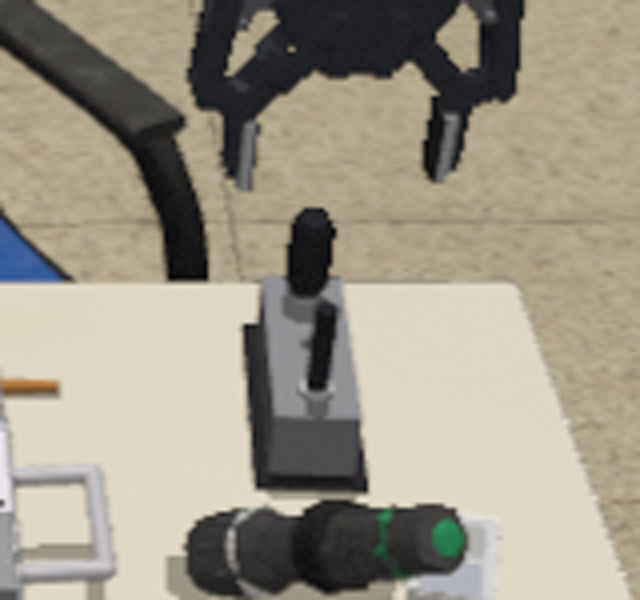

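The crop shows the pin upright in the near stand hole (collar about (378,187) in the full picture), with the open jaws above it straddling x. I'll settle over it.

Call:
apply_moves(
  commands=[
    [-0.011,-0.0075,0.01,0,-1],
    [0,0,0.015,0,-1],
    [0,0,0.01,0,-1],
    [0,0,0,0,-1],
    [0,0,0,0,-1],
  ],
)

```text
clock: 3.4
position: [0.4577, -0.137, 0.1501]
ee_rot: [0.684, 0.73, 0.003, 0.014]
ft_force: [-0.2, -0.6, 0.7]
grip_width: 1.0
```

```bash
python3 - <<'E'
from h import *
go([.4518,-.131,.064])
E
```

```text
{'clock': 3.4, 'position': [0.4577, -0.137, 0.1501], 'ee_rot': [0.6836, 0.7297, 0.0026, 0.0137], 'ft_force': [-0.1907, -0.5542, 0.7084], 'torque': [0.0516, 0.0365, -0.0788], 'grip_width': 1.0005, 'joint_pos': [0.789, 0.0976, -0.6238, 1.9356, 0.076, 1.1021, 0.1999]}
tool x yaw 93.72 tilt [ 0.0235 -0.015  -0.9996]
tool shift mm [ 7.76 -7.47 85.88]
```

Call:
apply_moves(
  commands=[
    [0.004,-0.004,0,0,-1],
    [0.004,-0.004,0,0,-1],
    [0,0,0,0,-1],
    [0,0,0,0,-1],
  ],
)

```text
clock: 3.73
position: [0.4499, -0.1292, 0.1533]
ee_rot: [0.684, 0.729, 0.003, 0.016]
ft_force: [-0.0, -0.5, -0.2]
grip_width: 1.002
```

```bash
python3 - <<'E'
from h import *
go([.4518,-.131,.064])
E
```

```text
{'clock': 3.7333, 'position': [0.4499, -0.1292, 0.1533], 'ee_rot': [0.6838, 0.7295, 0.0033, 0.0156], 'ft_force': [-0.0445, -0.4982, -0.2277], 'torque': [0.0279, 0.0687, 0.0392], 'grip_width': 1.0016, 'joint_pos': [0.7903, 0.0667, -0.6294, 1.957, 0.0574, 1.1017, 0.2019]}
tool x yaw 93.69 tilt [ 0.0272 -0.0165 -0.9995]
tool shift mm [-0.32 -0.51 89.32]
```

Call:
apply_moves(
  commands=[
    [0,0,0.01,0,-1],
    [0,0,0.01,0,-1],
    [0,0,0,0,-1],
  ],
)

```text
clock: 3.98
position: [0.4509, -0.1295, 0.1324]
ee_rot: [0.684, 0.73, 0.003, 0.017]
ft_force: [-0.7, -0.7, 0.7]
grip_width: 0.997
```

```bash
python3 - <<'E'
from h import *
go([.4518,-.131,.064])
E
```

```text
{'clock': 3.9833, 'position': [0.4509, -0.1295, 0.1324], 'ee_rot': [0.6836, 0.7296, 0.0034, 0.0168], 'ft_force': [-0.6675, -0.6522, 0.6529], 'torque': [0.0509, 0.064, -0.0204], 'grip_width': 0.9972, 'joint_pos': [0.7837, 0.094, -0.6302, 1.9799, 0.0788, 1.0554, 0.1836]}
tool x yaw 93.71 tilt [ 0.0291 -0.018  -0.9994]
tool shift mm [-0.18 -1.13 68.45]
```

Call:
apply_moves(
  commands=[
    [0,0,0,0,-1],
    [0,0,0,0,-1],
    [0,0,0,0,-1],
    [0,0,0,0,-1],
    [0,0,0,0,-1],
  ],
)

```text
clock: 4.4
position: [0.4504, -0.1292, 0.131]
ee_rot: [0.684, 0.73, 0.003, 0.015]
ft_force: [0.1, -1.0, -0.1]
grip_width: 0.998
```

Call:
apply_moves(
  commands=[
    [0,0,-0.03,0,-1],
    [0,0,0,0,-1],
    [0,0,0,0,-1],
    [0,0,0,0,-1],
  ],
)

```text
clock: 4.73
position: [0.4499, -0.1288, 0.1625]
ee_rot: [0.684, 0.73, 0.003, 0.016]
ft_force: [-0.1, -0.2, 0.6]
grip_width: 1.001
```

Call:
apply_moves(
  commands=[
    [0,0,-0.03,0,-1],
    [0,0,0,0,-1],
    [0,0,0,0,-1],
    [0,0,0,0,-1],
  ],
)

```text
clock: 5.07
position: [0.4489, -0.1283, 0.1927]
ee_rot: [0.684, 0.73, 0.003, 0.015]
ft_force: [-0.6, -0.5, -0.1]
grip_width: 1.001
```

```bash
python3 - <<'E'
from h import *
go([.4518,-.131,.064])
E
```

```text
{'clock': 5.0667, 'position': [0.4489, -0.1283, 0.1927], 'ee_rot': [0.6836, 0.7297, 0.0034, 0.0153], 'ft_force': [-0.6238, -0.4781, -0.0772], 'torque': [0.079, 0.0087, -0.0165], 'grip_width': 1.0009, 'joint_pos': [0.801, 0.0215, -0.6275, 1.9094, 0.0256, 1.1857, 0.2296]}
tool x yaw 93.72 tilt [ 0.0269 -0.016  -0.9995]
tool shift mm [ -0.63  -0.63 128.74]
```

Call:
apply_moves(
  commands=[
    [0.011,0.0075,-0.01,0,-1],
    [0,0,-0.02,0,-1],
    [0,0,-0.02,0,-1],
    [0,0,0,0,-1],
    [0,0,0,0,-1],
  ],
)

```text
clock: 5.48
position: [0.4531, -0.1153, 0.2407]
ee_rot: [0.684, 0.73, 0.002, 0.013]
ft_force: [-0.2, -0.3, -0.1]
grip_width: 1.0
```

```bash
python3 - <<'E'
from h import *
go([.4518,-.131,.064])
E
```

```text
{'clock': 5.4833, 'position': [0.4531, -0.1153, 0.2407], 'ee_rot': [0.6837, 0.7297, 0.0023, 0.0127], 'ft_force': [-0.2062, -0.3399, -0.0886], 'torque': [0.0621, 0.0051, 0.0005], 'grip_width': 1.0003, 'joint_pos': [0.7923, -0.0107, -0.6351, 1.8336, 0.0042, 1.2929, 0.2212]}
tool x yaw 93.72 tilt [ 0.0218 -0.014  -0.9997]
tool shift mm [-12.9   -6.03 176.83]
```

Call:
apply_moves(
  commands=[
    [0,0,0.03,0,-1],
    [0,0,0.03,0,-1],
    [0,0,0.03,0,-1],
    [0,0,0,0,-1],
    [0,0,0,0,-1],
  ],
)

```text
clock: 5.9
position: [0.4549, -0.1165, 0.1459]
ee_rot: [0.684, 0.73, 0.003, 0.013]
ft_force: [-0.5, 0.0, 1.1]
grip_width: 0.998
```

```bash
python3 - <<'E'
from h import *
go([.4518,-.131,.064])
E
```

```text
{'clock': 5.9, 'position': [0.4549, -0.1165, 0.1459], 'ee_rot': [0.6836, 0.7298, 0.0025, 0.0128], 'ft_force': [-0.5103, 0.046, 1.0978], 'torque': [-0.0039, -0.0473, -0.0456], 'grip_width': 0.9984, 'joint_pos': [0.7742, 0.0863, -0.647, 1.9568, 0.0708, 1.0931, 0.1632]}
tool x yaw 93.74 tilt [ 0.0222 -0.0139 -0.9997]
tool shift mm [-12.96  -5.79  82.01]
```

Call:
apply_moves(
  commands=[
    [-0.005,-0.002,-0.005,0,-1],
    [-0.005,-0.002,0,0,-1],
    [-0.003,-0.002,0,0,-1],
    [0,0,0,0,-1],
    [0,0,0,0,-1],
  ],
)

```text
clock: 6.32
position: [0.4508, -0.1323, 0.1562]
ee_rot: [0.684, 0.729, 0.003, 0.015]
ft_force: [-0.4, -0.1, 0.5]
grip_width: 1.0
```

```bash
python3 - <<'E'
from h import *
go([.4518,-.131,.064])
E
```

```text
{'clock': 6.3167, 'position': [0.4508, -0.1323, 0.1562], 'ee_rot': [0.6838, 0.7295, 0.0033, 0.0151], 'ft_force': [-0.4314, -0.0808, 0.5066], 'torque': [0.0551, -0.007, -0.031], 'grip_width': 1.0, 'joint_pos': [0.7982, 0.0686, -0.6313, 1.9488, 0.0577, 1.1092, 0.2081]}
tool x yaw 93.69 tilt [ 0.0265 -0.0158 -0.9995]
tool shift mm [ 2.83 -1.28 92.15]
```

Call:
apply_moves(
  commands=[
    [0.001,-0.001,0.02,0,-1],
    [0.001,0,0.025,0,-1],
    [0,0,0.02,0,-1],
    [0,0,0.01,0,-1],
    [0,0,0,0,-1],
  ],
)

```text
clock: 6.73
position: [0.4552, -0.1332, 0.0832]
ee_rot: [0.684, 0.729, 0.005, 0.02]
ft_force: [0.1, 0.0, 0.1]
grip_width: 1.002
```

```bash
python3 - <<'E'
from h import *
go([.4518,-.131,.064])
E
```

```text
{'clock': 6.7333, 'position': [0.4552, -0.1332, 0.0832], 'ee_rot': [0.6843, 0.7289, 0.0047, 0.0199], 'ft_force': [0.1266, 0.0438, 0.1113], 'torque': [-0.0015, 0.1147, -0.0225], 'grip_width': 1.0024, 'joint_pos': [0.7702, 0.1728, -0.6276, 2.0217, 0.143, 0.9461, 0.1329]}
tool x yaw 93.59 tilt [ 0.0354 -0.0203 -0.9992]
tool shift mm [ 2.86 -3.93 19.01]
```

Call:
apply_moves(
  commands=[
    [0.003,-0.004,0.004,0,-1],
    [0,0,0.007,0,-1],
    [0,0,0.006,0,-1],
    [0,0,0.002,0,-1],
    [0,0,0,0,-1],
  ],
)

```text
clock: 7.15
position: [0.4531, -0.1311, 0.0654]
ee_rot: [0.684, 0.729, 0.005, 0.022]
ft_force: [-0.6, 0.4, -0.4]
grip_width: 1.004
```

```bash
python3 - <<'E'
from h import *
go([.4518,-.131,.064])
for c in("top","side"):
    p,d=camera(c); cv2.imwrite(f"pics/{c}2.png",p[...,::-1])
a=cv2.imread("pics/side2.png")[100:230,310:450]; b=cv2.imread("pics/top2.png")[190:320,270:410]
cv2.imwrite("pics/c2.png",cv2.resize(np.hstack([a,b]),None,fx=2.8,fy=2.8,interpolation=2))
E
```

```text
{'clock': 7.15, 'position': [0.4531, -0.1311, 0.0654], 'ee_rot': [0.6844, 0.7288, 0.0054, 0.0217], 'ft_force': [-0.5521, 0.373, -0.3509], 'torque': [0.0406, 0.0973, 0.0352], 'grip_width': 1.0036, 'joint_pos': [0.7613, 0.193, -0.6252, 2.0456, 0.1638, 0.9033, 0.1109]}
tool x yaw 93.57 tilt [ 0.039  -0.0219 -0.999 ]
tool shift mm [ 0.18 -1.39  1.37]
```

View pics/c2.png

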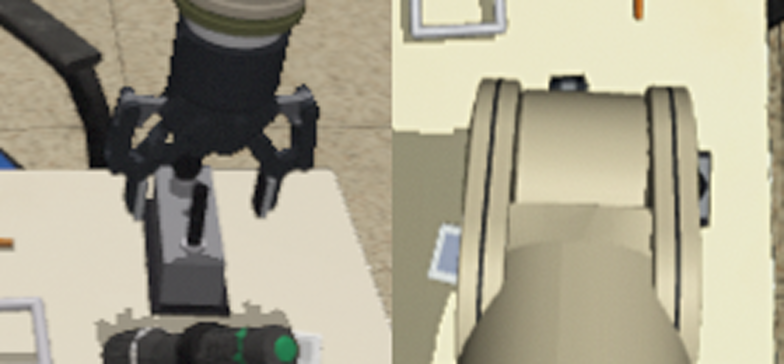

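Side crop: the slim pin stands midway between the open fingers. The top view is blocked by the arm. Closing.

Call:
apply_moves(
  commands=[
    [0,-0.001,0,0,0],
    [0,0,0,0,0.4],
    [0,0,0,0,0.7],
    [0,0,0,0,1],
    [0,0,0,0,1],
  ],
  squeeze=80,
)

```text
clock: 7.67
position: [0.453, -0.1314, 0.0668]
ee_rot: [0.684, 0.729, 0.006, 0.023]
ft_force: [0.3, 0.8, 0.7]
grip_width: 0.297
```

Call:
apply_moves(
  commands=[
    [0,0,0,0,1],
    [0,0,0,0,1],
    [0,0,0,0,1],
    [0,0,0,0,1],
    [0,0,0,0,1],
  ],
)

```text
clock: 8.08
position: [0.4528, -0.1315, 0.0671]
ee_rot: [0.684, 0.729, 0.005, 0.023]
ft_force: [-0.8, -0.1, 0.3]
grip_width: 0.117
```

```bash
python3 - <<'E'
from h import *
go([.4518,-.131,.064])
E
```

```text
{'clock': 8.0833, 'position': [0.4528, -0.1315, 0.0671], 'ee_rot': [0.6844, 0.7287, 0.0054, 0.0226], 'ft_force': [-0.7507, -0.147, 0.3067], 'torque': [0.0055, 0.2423, 0.0045], 'grip_width': 0.1167, 'joint_pos': [0.7632, 0.1883, -0.6257, 2.0462, 0.1615, 0.9048, 0.1134]}
tool x yaw 93.56 tilt [ 0.0404 -0.0231 -0.9989]
tool shift mm [ 0.69 -1.08  3.07]
```

Call:
apply_moves(
  commands=[
    [0,0,-0.01,0,1],
    [0,0,-0.02,0,1],
    [0,0,-0.02,0,1],
    [0,0,-0.02,0,1],
    [0,0,-0.02,0,1],
  ],
)

```text
clock: 8.5
position: [0.4465, -0.128, 0.1583]
ee_rot: [0.684, 0.729, 0.005, 0.019]
ft_force: [-0.5, -0.4, -1.2]
grip_width: 0.117
```

Call:
apply_moves(
  commands=[
    [0,0,-0.02,0,1],
    [0,0,-0.02,0,1],
    [0,0,0,0,1],
    [0,0,0,0,1],
    [0,0,0,0,1],
  ],
)

```text
clock: 8.92
position: [0.4469, -0.1266, 0.2074]
ee_rot: [0.683, 0.73, 0.007, 0.023]
ft_force: [-0.4, 1.8, -0.7]
grip_width: 0.117
```

```bash
python3 - <<'E'
from h import *
go([.6555,-.035,.170])
E
```

```text
{'clock': 8.9167, 'position': [0.4469, -0.1266, 0.2074], 'ee_rot': [0.6833, 0.7297, 0.0067, 0.0229], 'ft_force': [-0.4093, 1.8318, -0.7078], 'torque': [0.0488, 0.0618, 0.0048], 'grip_width': 0.1168, 'joint_pos': [0.814, -0.0129, -0.6324, 1.907, 0.0064, 1.1991, 0.2449]}
tool x yaw 93.74 tilt [ 0.0427 -0.0216 -0.9989]
tool shift mm [ 78.74 212.48  44.26]
```

Call:
apply_moves(
  commands=[
    [0.005,0.013,0,0,1],
    [0.009,0.025,0,0,1],
    [0.01,0.028,0,0,1],
    [0.01,0.028,0,0,1],
    [0.01,0.028,0,0,1],
  ],
)

```text
clock: 9.33
position: [0.564, -0.0777, 0.2071]
ee_rot: [0.687, 0.727, 0.003, 0.021]
ft_force: [0.6, -0.7, 0.8]
grip_width: 0.111
```

Call:
apply_moves(
  commands=[
    [0.01,0.025,0,0,1],
    [0.008,0.02,0,0,1],
    [0.004,0.01,0,0,1],
    [0.001,0.003,0,0,1],
    [0,0,0,0,1],
  ],
)

```text
clock: 9.75
position: [0.6247, -0.0451, 0.2006]
ee_rot: [0.685, 0.728, 0.003, 0.016]
ft_force: [-0.2, -0.4, -0.9]
grip_width: 0.119
```

```bash
python3 - <<'E'
from h import *
go([.6555,-.035,.170])
E
```

```text
{'clock': 9.75, 'position': [0.6247, -0.0451, 0.2006], 'ee_rot': [0.685, 0.7284, 0.0027, 0.0158], 'ft_force': [-0.1666, -0.4151, -0.8776], 'torque': [0.0017, 0.0607, 0.025], 'grip_width': 0.1195, 'joint_pos': [0.5171, 0.4146, -0.6886, 1.4977, 0.2905, 1.3022, -0.1396]}
tool x yaw 93.5 tilt [ 0.0268 -0.0178 -0.9995]
tool shift mm [ 8.84 30.53 31.23]
```

Call:
apply_moves(
  commands=[
    [0.003,0.01,0,0,1],
    [0.004,0.013,0.01,0,1],
    [0.002,0.007,0.01,0,1],
    [0,0,0.01,0,1],
    [0,0,0,0,1],
  ],
)

```text
clock: 10.17
position: [0.6521, -0.0374, 0.1672]
ee_rot: [0.686, 0.728, 0.0, 0.015]
ft_force: [-0.2, -0.5, -0.9]
grip_width: 0.117
```

```bash
python3 - <<'E'
from h import *
go([.6555,-.035,.155])
C={}
for c in("top","side"):
    p,d=camera(c); cv2.imwrite(f"pics/{c}3.png",p[...,::-1]); np.save(c+"3.npy",d)
    for th in("pin_tip","release_hole","tray_handle"): print(c,th,[(np.round(r["xy"],1).tolist(),round(r["conf"],2)) for r in nets.place_of(c,th)[:2]])
a=cv2.imread("pics/side3.png")[130:260,230:360]; b=cv2.imread("pics/top3.png")[95:225,225:355]
cv2.imwrite("pics/c3.png",cv2.resize(np.hstack([a,b]),None,fx=3,fy=3,interpolation=2))
E
```

```text
{'clock': 10.1667, 'position': [0.6521, -0.0374, 0.1672], 'ee_rot': [0.6856, 0.7279, 0.0005, 0.0146], 'ft_force': [-0.1864, -0.5387, -0.8739], 'torque': [-0.0326, 0.0298, -0.0147], 'grip_width': 0.1171, 'joint_pos': [0.4645, 0.5004, -0.6685, 1.4574, 0.3394, 1.2756, -0.1778]}
tool x yaw 93.42 tilt [ 0.022  -0.0194 -0.9996]
tool shift mm [ 2.45  3.28 12.25]
top pin_tip []
top release_hole []
top tray_handle []
side pin_tip [([278.2, 193.7], 0.47)]
side release_hole [([279.8, 192.3], 0.73), ([283.0, 209.7], 0.67)]
side tray_handle [([321.7, 221.4], 0.67)]
```

View pics/c3.png

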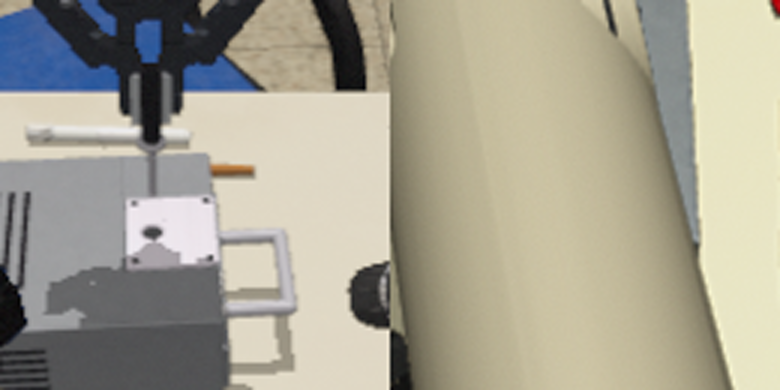

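Side crop: the tip is at about (280.7,195), directly above the hole at (280.7,207). The arm hides the top view.

```bash
python3 - <<'E'
from h import *
im=cv2.imread("pics/side3.png",0); print(im[176:212,274:290])
t=atz("side",(280.7,195),.106);h=atz("side",(280.5,207),.081);print(t,h,h-t)
E
```

```text
[[153 143 122  80  28  18  20  21  22  88 124 159 173 173 174 174]
 [134 129 128 111  72  42  38  37  60 111 126 135 140 141 141 142]
 [166 143 122 126 117 100  92  90 115 127 110 130 148 148 148 149]
 [214 193 150 126 125 130 129 126 122 118 137 158 166 166 166 165]
 [215 214 202 171 136 114 104 105 131 159 196 209 210 210 209 209]
 [208 208 196 187 170 129 102 100 152 176 177 178 179 182 174 168]
 [161 158 158 158 145 121 108 117 146 158 157 157 158 156 158 158]
 [157 157 157 156 143 118 107 108 141 157 158 158 158 157 157 158]
 [158 159 158 158 156 131 106 108 141 156 156 157 157 158 158 157]
 [158 157 157 156 156 132 107 108 140 156 157 156 158 157 157 158]
 [158 157 157 156 156 133 107 108 142 157 157 157 156 158 158 158]
 [158 158 158 157 156 131 107 109 142 157 157 156 156 156 158 158]
 [159 158 157 157 157 132 107 109 141 156 156 156 156 156 158 156]
 [157 158 158 157 158 133 107 108 142 155 155 155 156 156 157 156]
 [156 158 157 157 158 133 106 109 141 156 156 155 156 155 156 155]
 [157 156 158 157 157 133 109 109 141 155 155 156 155 155 156 155]
 [157 157 158 157 157 133 10
[... 726 characters left out ...]
 231 231 230 230 230 230 218 224 232 231 231 232]
 [232 232 231 230 226 221 216 217 219 226 231 232 232 232 232 232]
 [232 233 230 220 189 155 149 151 172 203 224 231 232 232 232 232]
 [233 233 222 188 131  91  76  79  84 140 201 226 232 232 232 232]
 [233 234 214 152  76  71  69  69  70  76 191 227 233 233 232 233]
 [233 234 225 180 102  74  70  69  89 139 207 230 233 233 232 232]
 [233 234 233 220 185 150 121  98 162 216 233 233 233 233 232 232]
 [233 233 233 232 227 225 198 163 207 225 230 233 233 233 232 232]
 [234 234 234 229 197 165 165 164 165 164 208 230 233 233 232 232]]
[ 0.65443618 -0.03858649  0.106     ] [ 0.65556681 -0.03312567  0.081     ] [ 0.00113063  0.00546082 -0.025     ]
```

Call:
apply_moves(
  commands=[
    [0.0022,0.001,0.003,0,1],
    [0.0022,0.001,0.004,0,1],
    [0,0,0.004,0,1],
    [0,0,0.003,0,1],
    [0,0,0,0,1],
  ],
)

```text
clock: 10.98
position: [0.6562, -0.0321, 0.1559]
ee_rot: [0.686, 0.728, 0.002, 0.017]
ft_force: [0.2, 0.3, -1.0]
grip_width: 0.114
```

```bash
python3 - <<'E'
from h import *
o=st(); M=R.from_quat(o["ee_rot"]).as_matrix(); tip=o["position"]+.061*M[:,2]; print("tip",tip.round(4))
p,d=camera("side"); im=cv2.cvtColor(p,7); print(im[190:213,273:290])
E
```

```text
{'clock': 10.9833, 'position': [0.6562, -0.0321, 0.1559], 'ee_rot': [0.6855, 0.7279, 0.0024, 0.0169], 'ft_force': [0.1643, 0.3273, -0.9641], 'torque': [0.0455, -0.0223, -0.0124], 'grip_width': 0.1138, 'joint_pos': [0.4533, 0.5135, -0.6659, 1.4646, 0.3501, 1.2526, -0.1925]}
tip [ 0.6579 -0.0333  0.095 ]
[[157 156 157 159 143 116 105 125 149 156 156 155 155 156 156 157 156]
 [156 157 158 159 141 117 106 125 149 157 157 157 156 157 156 156 157]
 [157 157 158 158 140 115 107 126 149 154 155 156 157 157 158 156 157]
 [157 157 158 158 140 115 106 126 148 154 155 155 157 157 157 157 156]
 [157 157 158 158 142 117 106 123 146 154 155 155 156 157 157 156 155]
 [166 166 166 166 155 127 107 115 153 170 170 175 178 177 176 176 175]
 [196 187 190 198 185 141 106 131 195 215 215 225 230 231 231 231 231]
 [197 121 155 215 217 166 107 149 212 230 230 230 231 231 231 230 230]
 [200 153 173 216 216 165 106 149 213 231 230 230 231 232 231 231 231]
 [232 232 232 231 217 164 106 150 213 231 230 231 231 232 231 231 231]
 [232 232 232 230 216 166 106 150 213 230 230 231 231 231 232 232 232]
 [232 232 233 231 217 165 106 151 213 230 231 231 231 232 232 231 232]
 [233 232 233 232 219 169 107 158 216 232 231 228 230 232 232 231 232]
 [233 233 233 232 232 199 152 190 223 231 231 220 224 233 232 231 232]
 [233 233 233 232 231 226 221 216 218 221 227 231 232 233 233 233 233]
 [233 233 234 231 221 190 155 150 152 172 204 225 232 232 233 233 233]
 [233 233 234 222 188 130  92  76  80  85 138 201 227 232 233 233 233]
 [233 233 234 214 152  75  70  70  70  70  77 191 228 233 233 232 233]
 [234 234 234 226 181 101  76  70  70  90 138 207 231 233 233 233 232]
 [233 233 234 233 221 177 115  98 127 171 217 233 233 233 232 233 233]
 [234 233 234 234 229 198 165 165 208 230 233 233 233 233 233 233 233]
 [235 234 235 230 198 165 165 165 166 208 230 233 233 233 233 232 233]
 [234 234 235 206 166 165 165 167 166 166 208 226 231 234 233 233 232]]
```

```bash
python3 - <<'E'
from h import *
p,d=camera("side"); o=st(); M=R.from_quat(o["ee_rot"]).as_matrix(); tip=o["position"]+.061*M[:,2]; print("tip",tip.round(4),M[:,2])
im=cv2.cvtColor(p,7); print(im[200:206,273:290])
K,t,Q=rot("side")
for q in(tip,[.6556,-.0331,.081]):
    x=K@Q.T@(np.array(q)-t); print(x[:2]/x[2])
E
```

```text
{'clock': 11.0833, 'position': [0.6565, -0.0322, 0.1566], 'ee_rot': [0.6856, 0.7278, 0.0025, 0.0171], 'ft_force': [0.1008, -0.5183, 0.8094], 'torque': [0.0198, 0.0089, -0.0074], 'grip_width': 0.1189, 'joint_pos': [0.4535, 0.513, -0.6661, 1.4639, 0.35, 1.2531, -0.1924]}
tip [ 0.6582 -0.0334  0.0956] [ 0.02841622 -0.01982278 -0.99939961]
[[232 232 232 231 216 165 106 150 213 230 231 231 231 232 232 232 232]
 [232 233 233 232 217 165 107 151 212 231 231 231 232 232 232 231 232]
 [233 233 233 232 220 170 108 158 215 232 231 230 230 232 232 232 232]
 [232 233 233 232 232 199 152 191 223 231 231 220 224 232 233 232 232]
 [233 233 233 232 231 227 221 217 218 221 226 231 231 233 233 233 233]
 [233 233 234 231 221 190 155 150 151 172 203 224 232 233 233 233 232]]
[278.79841312 201.09761219]
[280.48195609 207.00937209]
```

Call:
apply_moves(
  commands=[
    [-0.0003,-0.0013,0.002,0,1],
    [-0.0003,-0.0013,0.003,0,1],
    [0,0,0.003,0,1],
    [0,0,0.002,0,1],
    [0,0,0,0,1],
  ],
)

```text
clock: 11.5
position: [0.654, -0.0335, 0.1458]
ee_rot: [0.686, 0.728, 0.003, 0.017]
ft_force: [-0.9, -0.0, -0.5]
grip_width: 0.117
```

```bash
cat >> h.py <<'E'
def tip(img=False):
    o=manip.get_obs(); M=R.from_quat(o["ee_rot"]).as_matrix(); t=o["position"]+.061*M[:,2]
    print("t",round(o["clock"],2),"tip",(t*1000).round(2),"F",np.round(o["ft_force"],1),"T",np.round(o["torque"],2),"tilt",M[:2,2].round(4),"gw",round(float(o["grip_width"]),3))
    return t
E
python3 - <<'E'
from h import *
p,d=camera("side"); tip(); im=cv2.cvtColor(p,7); print(im[198:212,273:290])
E
```

```text
t 11.55 tip [655.9  -34.71  85.03] F [ 0.3  0.1 -1.1] T [ 0.03  0.04 -0.05] tilt [ 0.0291 -0.02  ] gw 0.114
[[201 154 173 217 231 230 187 109 127 207 230 230 231 231 231 231 231]
 [232 232 232 231 231 231 188 107 129 207 230 231 231 232 232 231 231]
 [232 232 232 231 231 231 188 109 129 207 231 230 232 232 231 232 231]
 [232 232 232 231 232 231 188 110 129 208 231 231 232 232 232 232 232]
 [233 232 233 232 232 231 195 126 128 208 231 229 230 232 232 232 232]
 [233 233 233 232 232 232 195 126 130 208 231 220 224 232 233 232 232]
 [233 233 233 232 232 227 189 123 126 199 227 231 232 232 232 232 232]
 [233 233 233 230 221 189 137 109 106 162 203 224 232 233 233 233 233]
 [233 233 233 222 188 131  96 102 105  92 138 201 227 233 232 233 232]
 [234 233 234 214 153  76  77  90  89  76  78 192 228 233 233 233 233]
 [234 233 234 226 181 102  77  70  68  91 137 207 231 233 233 232 232]
 [233 233 234 233 221 178 114  99  98 147 209 230 233 233 233 232 233]
 [234 234 235 233 229 198 165 165 165 164 165 208 226 231 233 232 233]
 [235 234 231 226 198 165 165 166 165 166 165 166 165 214 233 233 233]]
```

Call:
apply_moves(
  commands=[
    [0,0,0.003,0,1],
    [0,0,0.003,0,1],
    [0,0,0.002,0,1],
    [0,0,0,0,1],
  ],
)

```text
clock: 11.88
position: [0.6545, -0.0337, 0.1374]
ee_rot: [0.686, 0.728, 0.003, 0.018]
ft_force: [-0.5, -0.3, -1.0]
grip_width: 0.118
```

```bash
python3 - <<'E'
from h import *
tip()
E
```

```text
t 11.88 tip [656.33 -34.88  76.39] F [-0.5 -0.3 -1. ] T [0.06 0.06 0.03] tilt [ 0.0294 -0.0199] gw 0.118
```

Call:
apply_moves(
  commands=[
    [0,0,0.0015,0,1],
    [0,0,0.001,0,1],
  ],
)

```text
clock: 12.05
position: [0.6547, -0.0337, 0.1347]
ee_rot: [0.686, 0.728, 0.003, 0.018]
ft_force: [-0.7, -0.4, -0.4]
grip_width: 0.114
```

Call:
apply_moves(
  commands=[
    [0,0,0.001,0,1],
    [0,0,0.001,0,1],
  ],
)

```text
clock: 12.22
position: [0.6548, -0.0337, 0.1326]
ee_rot: [0.686, 0.728, 0.003, 0.018]
ft_force: [0.5, 0.6, -0.9]
grip_width: 0.115
```

```bash
python3 - <<'E'
from h import *
tip()
E
```

```text
t 12.22 tip [656.61 -34.88  71.59] F [ 0.5  0.6 -0.9] T [ 0.06  0.01 -0.02] tilt [ 0.0296 -0.0198] gw 0.115
```

Call:
apply_moves(
  commands=[
    [0,0,0.001,0,1],
  ],
)

```text
clock: 12.3
position: [0.655, -0.0337, 0.1317]
ee_rot: [0.686, 0.728, 0.003, 0.018]
ft_force: [-1.9, -0.4, 7.4]
grip_width: 0.114
```

Call:
apply_moves(
  commands=[
    [0,0,0.001,0,1],
  ],
)

```text
clock: 12.38
position: [0.6552, -0.0336, 0.1315]
ee_rot: [0.686, 0.728, 0.003, 0.018]
ft_force: [-3.8, -0.1, 10.4]
grip_width: 0.114
```

Call:
apply_moves(
  commands=[
    [0,0,0.001,0,1],
  ],
)

```text
clock: 12.47
position: [0.6554, -0.0336, 0.1316]
ee_rot: [0.686, 0.728, 0.003, 0.018]
ft_force: [-4.7, 0.2, 8.7]
grip_width: 0.113
```

```bash
python3 - <<'E'
from h import *
tip()
E
```

```text
t 12.47 tip [657.27 -34.88  70.62] F [-4.7  0.2  8.7] T [-0.11  1.28  0.03] tilt [ 0.0311 -0.0204] gw 0.113
```

Call:
apply_moves(
  commands=[
    [0,0,-0.001,0,1],
    [0,0,-0.001,0,1],
    [0,0,0,0,1],
  ],
)

```text
clock: 12.72
position: [0.6555, -0.0335, 0.1343]
ee_rot: [0.686, 0.728, 0.003, 0.019]
ft_force: [-0.4, 0.5, -0.7]
grip_width: 0.119
```

Call:
apply_moves(
  commands=[
    [0,0.001,0,0,1],
  ],
)

```text
clock: 12.8
position: [0.6565, -0.0335, 0.1343]
ee_rot: [0.686, 0.728, 0.003, 0.019]
ft_force: [1.4, -0.1, 0.2]
grip_width: 0.118
```

Call:
apply_moves(
  commands=[
    [0,0.001,0,0,1],
  ],
)

```text
clock: 12.88
position: [0.6576, -0.0335, 0.1342]
ee_rot: [0.686, 0.728, 0.003, 0.019]
ft_force: [1.0, 0.2, -1.1]
grip_width: 0.12
```

Call:
apply_moves(
  commands=[
    [0,0.001,0,0,1],
  ],
)

```text
clock: 12.97
position: [0.6586, -0.0334, 0.1341]
ee_rot: [0.686, 0.728, 0.003, 0.019]
ft_force: [-1.4, 0.1, -0.7]
grip_width: 0.116
```

Call:
apply_moves(
  commands=[
    [0,0.001,0,0,1],
  ],
)

```text
clock: 13.05
position: [0.6591, -0.0335, 0.1338]
ee_rot: [0.686, 0.728, 0.003, 0.018]
ft_force: [-4.3, -1.6, 1.1]
grip_width: 0.115
```

Call:
apply_moves(
  commands=[
    [0,0.001,0,0,1],
  ],
)

```text
clock: 13.13
position: [0.6596, -0.0337, 0.1335]
ee_rot: [0.686, 0.728, 0.002, 0.018]
ft_force: [-4.6, -0.9, 2.1]
grip_width: 0.111
```

Call:
apply_moves(
  commands=[
    [0,0.001,0,0,1],
  ],
)

```text
clock: 13.22
position: [0.66, -0.034, 0.1332]
ee_rot: [0.686, 0.727, 0.001, 0.017]
ft_force: [-5.4, -1.2, 2.4]
grip_width: 0.115
```

Call:
apply_moves(
  commands=[
    [0,-0.003,-0.0005,0,1],
    [0,-0.002,-0.0005,0,1],
    [0,-0.001,0,0,1],
    [0,-0.001,0,0,1],
  ],
)

```text
clock: 13.55
position: [0.6536, -0.0339, 0.1341]
ee_rot: [0.686, 0.728, 0.002, 0.018]
ft_force: [-0.2, 0.3, -0.5]
grip_width: 0.118
```

Call:
apply_moves(
  commands=[
    [0,-0.001,0,0,1],
  ],
)

```text
clock: 13.63
position: [0.6527, -0.0338, 0.1342]
ee_rot: [0.686, 0.728, 0.003, 0.018]
ft_force: [0.0, 0.2, 0.3]
grip_width: 0.114
```

Call:
apply_moves(
  commands=[
    [0,-0.001,0,0,1],
  ],
)

```text
clock: 13.72
position: [0.6517, -0.0339, 0.1343]
ee_rot: [0.686, 0.728, 0.003, 0.018]
ft_force: [-0.6, -0.3, -0.6]
grip_width: 0.115
```

Call:
apply_moves(
  commands=[
    [0,-0.001,0,0,1],
  ],
)

```text
clock: 13.8
position: [0.6507, -0.0339, 0.1344]
ee_rot: [0.686, 0.728, 0.003, 0.018]
ft_force: [0.2, -0.0, -0.9]
grip_width: 0.116
```

Call:
apply_moves(
  commands=[
    [0,-0.001,0,0,1],
  ],
)

```text
clock: 13.88
position: [0.65, -0.0339, 0.1345]
ee_rot: [0.686, 0.728, 0.003, 0.018]
ft_force: [3.0, -0.3, -1.6]
grip_width: 0.113
```

```bash
python3 - <<'E'
from h import *
tip()
E
```

```text
t 13.88 tip [651.93 -35.19  73.57] F [ 3.  -0.3 -1.6] T [ 0.05 -0.85  0.03] tilt [ 0.0315 -0.0205] gw 0.113
```

Call:
apply_moves(
  commands=[
    [0,0.002,0,0,1],
    [0.001,0.0015,0,0,1],
    [0.001,0.001,0,0,1],
    [0,0,0,0,1],
  ],
)

```text
clock: 14.22
position: [0.6547, -0.0316, 0.1347]
ee_rot: [0.686, 0.728, 0.003, 0.019]
ft_force: [0.3, 0.5, -0.8]
grip_width: 0.113
```

Call:
apply_moves(
  commands=[
    [0.001,0,0,0,1],
  ],
)

```text
clock: 14.3
position: [0.6547, -0.0309, 0.1346]
ee_rot: [0.686, 0.727, 0.003, 0.019]
ft_force: [-0.5, -1.3, 0.2]
grip_width: 0.114
```

Call:
apply_moves(
  commands=[
    [0.001,0,0,0,1],
  ],
)

```text
clock: 14.38
position: [0.6546, -0.0305, 0.1346]
ee_rot: [0.686, 0.727, 0.003, 0.019]
ft_force: [-0.9, -3.4, 0.3]
grip_width: 0.116
```

Call:
apply_moves(
  commands=[
    [0.001,0,0,0,1],
  ],
)

```text
clock: 14.47
position: [0.6546, -0.0304, 0.1346]
ee_rot: [0.686, 0.727, 0.002, 0.019]
ft_force: [0.3, -3.3, 1.3]
grip_width: 0.116
```

Call:
apply_moves(
  commands=[
    [0.001,0,0,0,1],
  ],
)

```text
clock: 14.55
position: [0.6546, -0.0303, 0.1346]
ee_rot: [0.687, 0.727, 0.002, 0.02]
ft_force: [0.4, -4.5, 1.2]
grip_width: 0.114
```

```bash
python3 - <<'E'
from h import *
tip()
E
```

```text
t 14.55 tip [656.54 -31.78  73.68] F [ 0.4 -4.5  1.2] T [-1.06 -0.04 -0.01] tilt [ 0.0313 -0.0244] gw 0.114
```

Call:
apply_moves(
  commands=[
    [-0.003,0,0,0,1],
    [-0.0025,0,0,0,1],
    [-0.0015,0,0,0,1],
    [0,0,0,0,1],
  ],
)

```text
clock: 14.88
position: [0.6548, -0.0361, 0.1347]
ee_rot: [0.686, 0.727, 0.003, 0.019]
ft_force: [0.4, -1.2, -0.1]
grip_width: 0.119
```

Call:
apply_moves(
  commands=[
    [-0.001,0,0,0,1],
  ],
)

```text
clock: 14.97
position: [0.6549, -0.0366, 0.1346]
ee_rot: [0.686, 0.727, 0.003, 0.019]
ft_force: [0.4, -0.5, 0.0]
grip_width: 0.115
```

Call:
apply_moves(
  commands=[
    [-0.001,0,0,0,1],
  ],
)

```text
clock: 15.05
position: [0.6549, -0.0374, 0.1346]
ee_rot: [0.686, 0.727, 0.003, 0.018]
ft_force: [0.5, 0.5, -0.7]
grip_width: 0.114
```

Call:
apply_moves(
  commands=[
    [-0.001,0,0,0,1],
  ],
)

```text
clock: 15.13
position: [0.6549, -0.0382, 0.1346]
ee_rot: [0.686, 0.728, 0.003, 0.018]
ft_force: [-0.6, -0.2, -0.9]
grip_width: 0.118
```

Call:
apply_moves(
  commands=[
    [-0.001,0,0,0,1],
  ],
)

```text
clock: 15.22
position: [0.655, -0.0392, 0.1347]
ee_rot: [0.686, 0.728, 0.003, 0.018]
ft_force: [0.4, 0.9, 0.2]
grip_width: 0.119
```

```bash
python3 - <<'E'
from h import *
tip()
E
```

```text
t 15.22 tip [656.86 -40.48  73.69] F [0.4 0.9 0.2] T [0.01 0.08 0.02] tilt [ 0.0308 -0.0206] gw 0.119
```

Call:
apply_moves(
  commands=[
    [-0.001,0,0,0,1],
  ],
)

```text
clock: 15.3
position: [0.655, -0.0402, 0.1347]
ee_rot: [0.686, 0.728, 0.003, 0.018]
ft_force: [0.1, -0.3, -1.1]
grip_width: 0.118
```

Call:
apply_moves(
  commands=[
    [-0.001,0,0,0,1],
  ],
)

```text
clock: 15.38
position: [0.6551, -0.0411, 0.1347]
ee_rot: [0.686, 0.728, 0.003, 0.018]
ft_force: [0.6, 1.6, -1.7]
grip_width: 0.119
```

Call:
apply_moves(
  commands=[
    [-0.0005,0,0,0,1],
  ],
)

```text
clock: 15.47
position: [0.6551, -0.0412, 0.1347]
ee_rot: [0.686, 0.728, 0.003, 0.018]
ft_force: [0.3, 2.2, -0.7]
grip_width: 0.116
```

```bash
python3 - <<'E'
from h import *
tip()
E
```

```text
t 15.47 tip [656.97 -42.38  73.72] F [ 0.3  2.2 -0.7] T [ 0.57  0.09 -0.01] tilt [ 0.0307 -0.0194] gw 0.116
```

Call:
apply_moves(
  commands=[
    [0.001,0,0,0,1],
    [0.001,-0.0004,0.001,0,1],
    [0,0,0.001,0,1],
    [0,0,0.0005,0,1],
  ],
)

```text
clock: 15.8
position: [0.6547, -0.0394, 0.1321]
ee_rot: [0.686, 0.728, 0.003, 0.018]
ft_force: [0.7, -0.8, -1.4]
grip_width: 0.118
```

Call:
apply_moves(
  commands=[
    [0,0,0.0006,0,1],
  ],
)

```text
clock: 15.88
position: [0.6547, -0.0394, 0.1314]
ee_rot: [0.686, 0.728, 0.003, 0.018]
ft_force: [-1.0, -0.1, -0.5]
grip_width: 0.118
```

```bash
python3 - <<'E'
from h import *
tip()
E
```

```text
t 15.88 tip [656.56 -40.61  70.4 ] F [-1.  -0.1 -0.5] T [ 0.06  0.16 -0.04] tilt [ 0.0309 -0.0201] gw 0.118
```

Call:
apply_moves(
  commands=[
    [0,0,0.0008,0,1],
  ],
)

```text
clock: 15.97
position: [0.6546, -0.0394, 0.1305]
ee_rot: [0.686, 0.728, 0.003, 0.018]
ft_force: [-0.7, 0.4, -0.2]
grip_width: 0.111
```

Call:
apply_moves(
  commands=[
    [0,0,0.0008,0,1],
  ],
)

```text
clock: 16.05
position: [0.6546, -0.0394, 0.1295]
ee_rot: [0.686, 0.728, 0.003, 0.018]
ft_force: [-1.5, -0.0, 0.3]
grip_width: 0.118
```

Call:
apply_moves(
  commands=[
    [0,0,0.0008,0,1],
  ],
)

```text
clock: 16.13
position: [0.6546, -0.0395, 0.1286]
ee_rot: [0.686, 0.728, 0.003, 0.018]
ft_force: [-0.1, -0.2, -0.4]
grip_width: 0.112
```

```bash
python3 - <<'E'
from h import *
tip()
E
```

```text
t 16.13 tip [656.42 -40.71  67.68] F [-0.1 -0.2 -0.4] T [0.04 0.12 0.  ] tilt [ 0.0304 -0.0201] gw 0.112
```

The tip has found the guide hole, now about 3 mm below the baffle face with no force. Pressing on gently.

Call:
apply_moves(
  commands=[
    [0,0,0.001,0,1],
  ],
)

```text
clock: 16.22
position: [0.6546, -0.0395, 0.1276]
ee_rot: [0.686, 0.728, 0.003, 0.018]
ft_force: [-0.4, 1.0, 0.2]
grip_width: 0.117
```

Call:
apply_moves(
  commands=[
    [0,0,0.001,0,1],
  ],
)

```text
clock: 16.3
position: [0.6546, -0.0395, 0.1264]
ee_rot: [0.686, 0.728, 0.003, 0.018]
ft_force: [0.2, 0.9, -0.7]
grip_width: 0.111
```

Call:
apply_moves(
  commands=[
    [0,0,0.001,0,1],
  ],
)

```text
clock: 16.38
position: [0.6546, -0.0395, 0.1253]
ee_rot: [0.686, 0.728, 0.003, 0.018]
ft_force: [-0.3, 0.5, -0.3]
grip_width: 0.113
```

Call:
apply_moves(
  commands=[
    [0,0,0.001,0,1],
  ],
)

```text
clock: 16.47
position: [0.6547, -0.0395, 0.1242]
ee_rot: [0.686, 0.728, 0.003, 0.018]
ft_force: [-0.9, 0.3, 3.9]
grip_width: 0.117
```

Call:
apply_moves(
  commands=[
    [0,0,0.001,0,1],
  ],
)

```text
clock: 16.55
position: [0.655, -0.0395, 0.1239]
ee_rot: [0.686, 0.728, 0.003, 0.018]
ft_force: [-3.7, -0.8, 8.9]
grip_width: 0.119
```

Call:
apply_moves(
  commands=[
    [0,0,0.001,0,1],
  ],
)

```text
clock: 16.63
position: [0.6552, -0.0394, 0.1238]
ee_rot: [0.686, 0.728, 0.003, 0.019]
ft_force: [-4.7, 0.0, 10.4]
grip_width: 0.12
```

```bash
python3 - <<'E'
from h import *
tip()
E
```

```text
t 16.63 tip [657.13 -40.69  62.86] F [-4.7  0.  10.4] T [0.01 1.37 0.01] tilt [ 0.0316 -0.0204] gw 0.12
```

Call:
apply_moves(
  commands=[
    [0,-0.0005,0.0012,0,1],
  ],
)

```text
clock: 16.72
position: [0.655, -0.0394, 0.1237]
ee_rot: [0.686, 0.728, 0.004, 0.019]
ft_force: [-3.6, -0.2, 10.2]
grip_width: 0.115
```

Call:
apply_moves(
  commands=[
    [0,-0.0004,0.0014,0,1],
  ],
)

```text
clock: 16.8
position: [0.655, -0.0394, 0.1235]
ee_rot: [0.686, 0.728, 0.004, 0.019]
ft_force: [-3.2, 0.1, 9.6]
grip_width: 0.116
```

Call:
apply_moves(
  commands=[
    [0,-0.0002,0.0014,0,1],
  ],
)

```text
clock: 16.88
position: [0.655, -0.0394, 0.1234]
ee_rot: [0.686, 0.728, 0.004, 0.02]
ft_force: [-4.9, 0.2, 10.6]
grip_width: 0.119
```

```bash
python3 - <<'E'
from h import *
tip()
E
```

```text
t 16.88 tip [657.11 -40.69  62.43] F [-4.9  0.2 10.6] T [ 0.04  1.43 -0.05] tilt [ 0.0342 -0.0215] gw 0.119
```

Call:
apply_moves(
  commands=[
    [0,-0.0006,0.002,0,1],
  ],
)

```text
clock: 16.97
position: [0.6548, -0.0394, 0.1228]
ee_rot: [0.686, 0.728, 0.004, 0.02]
ft_force: [-3.7, 0.0, 10.6]
grip_width: 0.12
```

Call:
apply_moves(
  commands=[
    [0,-0.0006,0.002,0,1],
  ],
)

```text
clock: 17.05
position: [0.6547, -0.0394, 0.1221]
ee_rot: [0.686, 0.728, 0.004, 0.021]
ft_force: [-4.0, 0.2, 9.4]
grip_width: 0.115
```

Call:
apply_moves(
  commands=[
    [0,-0.0004,0.0023,0,1],
  ],
)

```text
clock: 17.13
position: [0.6546, -0.0394, 0.1211]
ee_rot: [0.686, 0.727, 0.005, 0.021]
ft_force: [-4.5, -0.6, 9.3]
grip_width: 0.112
```

```bash
python3 - <<'E'
from h import *
tip()
E
```

```text
t 17.13 tip [656.9  -40.82  60.19] F [-4.5 -0.6  9.3] T [ 0.    1.34 -0.02] tilt [ 0.0376 -0.0228] gw 0.112
```

Call:
apply_moves(
  commands=[
    [0,-0.0006,0.002,0,1],
  ],
)

```text
clock: 17.22
position: [0.6544, -0.0394, 0.1203]
ee_rot: [0.686, 0.727, 0.005, 0.022]
ft_force: [-4.2, -0.3, 9.3]
grip_width: 0.111
```

Call:
apply_moves(
  commands=[
    [0,-0.0006,0.002,0,1],
  ],
)

```text
clock: 17.3
position: [0.6543, -0.0394, 0.1197]
ee_rot: [0.686, 0.727, 0.005, 0.023]
ft_force: [-3.3, 0.7, 10.7]
grip_width: 0.118
```

Call:
apply_moves(
  commands=[
    [0,-0.0006,0.002,0,1],
  ],
)

```text
clock: 17.38
position: [0.6542, -0.0394, 0.119]
ee_rot: [0.686, 0.727, 0.005, 0.023]
ft_force: [-2.9, -0.4, 10.7]
grip_width: 0.12
```

```bash
python3 - <<'E'
from h import *
p,d=camera("side"); tip(); print([(np.round(r["xy"],1).tolist(),round(r["conf"],2)) for r in nets.place_of("side","tray_handle")[:2]])
E
```

```text
t 17.43 tip [656.61 -40.81  57.91] F [-2.3  0.2  8. ] T [ 0.09  0.77 -0.03] tilt [ 0.0413 -0.0239] gw 0.117
[([322.9, 221.0], 0.78)]
```

Call:
apply_moves(
  commands=[
    [0,-0.0003,0.0022,0,1],
  ],
)

```text
clock: 17.57
position: [0.6542, -0.0393, 0.1177]
ee_rot: [0.686, 0.727, 0.006, 0.024]
ft_force: [-1.9, 1.4, 4.1]
grip_width: 0.118
```

Call:
apply_moves(
  commands=[
    [0,-0.0003,0.0022,0,1],
  ],
)

```text
clock: 17.65
position: [0.6542, -0.0394, 0.1163]
ee_rot: [0.686, 0.727, 0.006, 0.024]
ft_force: [-2.2, 0.6, 5.3]
grip_width: 0.118
```

Call:
apply_moves(
  commands=[
    [0,-0.0003,0.0022,0,1],
  ],
)

```text
clock: 17.73
position: [0.6543, -0.0394, 0.1147]
ee_rot: [0.686, 0.727, 0.006, 0.024]
ft_force: [-2.2, 1.0, 5.4]
grip_width: 0.115
```

```bash
python3 - <<'E'
from h import *
p,d=camera("side"); tip(); print([(np.round(r["xy"],1).tolist(),round(r["conf"],2)) for r in nets.place_of("side","tray_handle")[:2]])
E
```

```text
t 17.78 tip [656.88 -40.83  53.47] F [-1.6  0.6  4.5] T [ 0.08  0.49 -0.03] tilt [ 0.0437 -0.0244] gw 0.113
[([333.2, 219.2], 0.73)]
```

```bash
python3 - <<'E'
from h import *
p,d=camera("side"); tip(); print([(np.round(r["xy"],1).tolist(),round(r["conf"],2)) for r in nets.place_of("side","tray_handle")[:2]])
p,d=camera("side");cv2.imwrite("pics/s4.png",cv2.resize(p[140:260,230:370,::-1],None,fx=4,fy=4)); tip()
E
```

```text
t 17.88 tip [656.95 -40.86  53.7 ] F [-1.5  0.4  4.7] T [ 0.09  0.64 -0.03] tilt [ 0.0437 -0.0245] gw 0.117
[([335.1, 219.9], 0.9), ([266.4, 174.0], 0.69)]
t 17.98 tip [656.96 -40.86  53.77] F [-2.9 -0.3  5.7] T [ 0.09  0.68 -0.  ] tilt [ 0.0437 -0.0245] gw 0.115
```

View pics/s4.png

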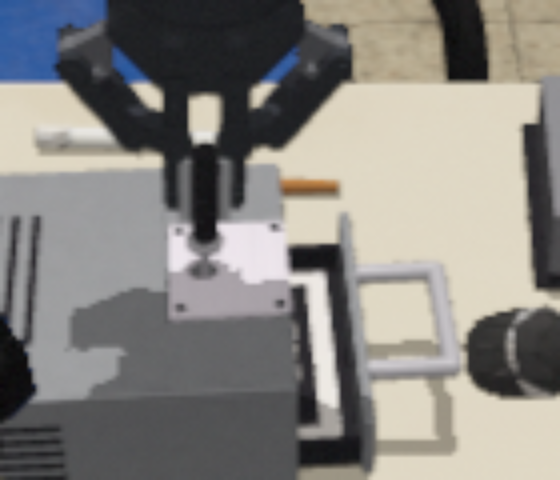

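The side crop shows the tray sprung out about 36 mm, with its interior visible and the handle bar near (341,219). Withdrawing the pin.

Call:
apply_moves(
  commands=[
    [0,0,-0.004,0,1],
    [0,0,-0.006,0,1],
    [0,0,-0.008,0,1],
    [0,0,-0.01,0,1],
    [0,0,-0.012,0,1],
  ],
)

```text
clock: 18.4
position: [0.6518, -0.0387, 0.1557]
ee_rot: [0.686, 0.727, 0.005, 0.023]
ft_force: [0.8, -0.4, -0.7]
grip_width: 0.118
```

Call:
apply_moves(
  commands=[
    [0,0,-0.015,0,1],
    [0,0,-0.015,0,1],
    [0,0,-0.01,0,1],
    [0,0,-0.004,0,1],
    [0,0,0,0,1],
  ],
)

```text
clock: 18.82
position: [0.6507, -0.0373, 0.2083]
ee_rot: [0.686, 0.727, 0.007, 0.025]
ft_force: [0.3, 0.1, -0.9]
grip_width: 0.117
```

```bash
python3 - <<'E'
from h import *
tip(); go([.4515,-.131,.2])
E
```

```text
t 18.82 tip [653.57 -38.82 147.4 ] F [ 0.3  0.1 -0.9] T [0.05 0.06 0.  ] tilt [ 0.0465 -0.0248] gw 0.117
{'clock': 18.8167, 'position': [0.6507, -0.0373, 0.2083], 'ee_rot': [0.6858, 0.7273, 0.007, 0.0254], 'ft_force': [0.3463, 0.0776, -0.8512], 'torque': [0.054, 0.0555, 0.0011], 'grip_width': 0.1173, 'joint_pos': [0.4767, 0.4509, -0.6819, 1.435, 0.3203, 1.3157, -0.1662]}
tool x yaw 93.33 tilt [ 0.0465 -0.0248 -0.9986]
tool shift mm [ -81.71 -204.6     1.35]
```

Call:
apply_moves(
  commands=[
    [-0.003,-0.008,0,0,1],
    [-0.006,-0.015,0,0,1],
    [-0.008,-0.02,0,0,1],
    [-0.008,-0.02,0,0,1],
    [-0.008,-0.02,0,0,1],
  ],
)

```text
clock: 19.23
position: [0.5662, -0.0739, 0.2013]
ee_rot: [0.684, 0.729, 0.007, 0.023]
ft_force: [-0.2, 0.0, -0.8]
grip_width: 0.12
```

Call:
apply_moves(
  commands=[
    [-0.008,-0.02,0,0,1],
    [-0.008,-0.02,0,0,1],
    [-0.008,-0.02,0,0,1],
    [-0.007,-0.017,0,0,1],
    [-0.005,-0.012,0,0,1],
  ],
)

```text
clock: 19.65
position: [0.4685, -0.1193, 0.1928]
ee_rot: [0.686, 0.727, 0.004, 0.02]
ft_force: [0.2, -0.9, -0.7]
grip_width: 0.115
```

```bash
python3 - <<'E'
from h import *
tip(); go([.4515,-.131,.18])
E
```

```text
t 19.65 tip [ 470.6  -120.57  131.88] F [ 0.2 -0.9 -0.7] T [ 0.02  0.03 -0.05] tilt [ 0.0346 -0.0206] gw 0.115
{'clock': 19.65, 'position': [0.4685, -0.1193, 0.1928], 'ee_rot': [0.6862, 0.7272, 0.0044, 0.0197], 'ft_force': [0.2143, -0.8748, -0.6944], 'torque': [0.0159, 0.0335, -0.0529], 'grip_width': 0.1146, 'joint_pos': [0.8143, 0.0615, -0.6841, 1.8764, 0.0592, 1.1812, 0.1684]}
tool x yaw 93.3 tilt [ 0.0346 -0.0206 -0.9992]
tool shift mm [-10.4  -18.06  12.48]
```

Call:
apply_moves(
  commands=[
    [-0.003,-0.006,0,0,1],
    [-0.003,-0.006,0.008,0,1],
    [-0.002,-0.005,0.012,0,1],
    [-0.001,-0.003,0.015,0,1],
    [0,0,0.008,0,1],
  ],
)

```text
clock: 20.07
position: [0.4449, -0.1341, 0.1469]
ee_rot: [0.688, 0.725, 0.003, 0.02]
ft_force: [0.2, 0.2, -0.1]
grip_width: 0.116
```

Call:
apply_moves(
  commands=[
    [0,0,0.003,0,1],
    [0,0,0,0,1],
    [0,0,0,0,1],
  ],
)

```text
clock: 20.32
position: [0.444, -0.1334, 0.1418]
ee_rot: [0.688, 0.725, 0.002, 0.019]
ft_force: [-0.8, -0.3, -0.2]
grip_width: 0.113
```

```bash
python3 - <<'E'
from h import *
tip()
p,d=camera("side"); cv2.imwrite("pics/s5.png",cv2.resize(p[130:230,320:440,::-1],None,fx=5,fy=5,interpolation=2)); tip()
E
```

```text
t 20.32 tip [ 445.85 -134.78   80.84] F [-0.8 -0.3 -0.2] T [-0.02  0.05 -0.01] tilt [ 0.0299 -0.0223] gw 0.113
t 20.37 tip [ 445.96 -134.76   80.96] F [1.1 0.1 0.2] T [ 0.    0.02 -0.03] tilt [ 0.0301 -0.0224] gw 0.119
```

View pics/s5.png

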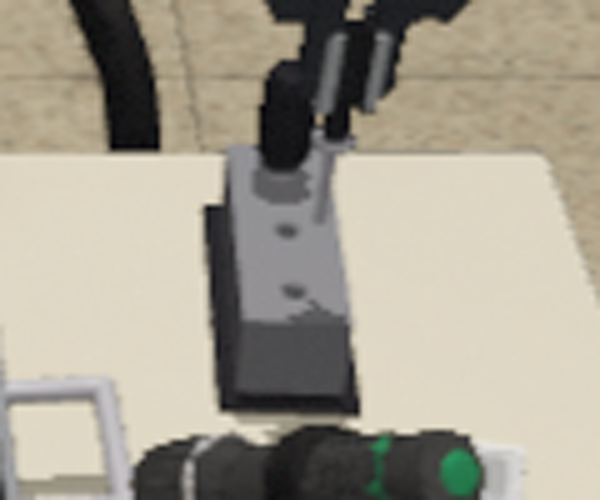

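Side crop: the tip is at about (384,174.4). The empty home hole is at (378.6,188.2), and the middle hole at (377.2,176).

```bash
python3 - <<'E'
from h import *
print(atz("side",(384,174.4),.081),atz("side",(378.6,188.2),.046),atz("side",(377.2,176),.046))
im=cv2.cvtColor(camera("side")[0],7); print(im[166:194,374:392]);tip()
E
```

```text
[ 0.4451137  -0.12952881  0.081     ] [ 0.45291424 -0.12729951  0.046     ] [ 0.45002495 -0.16890384  0.046     ]
[[ 94  98 101  95  92  93  94 129 146 136 115 108 165 205 214 214 214 214]
 [ 94  92  93  93  93  93  94 123 143 130 111 108 174 208 214 213 213 214]
 [ 92  93  93  94  92  93  93  92 129 125 109 113 163 204 214 214 214 214]
 [ 94  92  93  93  94  93 100 107 132 127 108 111 161 203 214 215 214 214]
 [104 107 106 104 106 107 132 146 144 122 106 115 148 198 215 214 214 214]
 [146 146 146 146 146 146 145 146 135 117 106 122 139 195 215 215 214 214]
 [147 146 145 146 146 146 146 146 135 118 108 117 137 193 213 215 215 215]
 [146 146 144 144 145 146 146 146 131 113 110 134 145 181 208 214 214 214]
 [144 135 129 127 133 141 146 146 134 119 119 137 145 171 203 215 215 215]
 [137 111  91  88  98 123 141 145 146 142 143 146 146 171 204 215 214 214]
 [140 112  83  81  79 115 140 146 147 147 146 146 146 169 203 215 215 215]
 [145 138 119 108 112 135 145 146 146 146 146 146 145 156 199 214 214 215]
 [146 145 146 147 146 147 145 146 146 145 146 145 147 147 195 214 215 214]
 [145 146 1
[... 522 characters left out ...]
7 142 134 133 136 140 145 146 147 146 147 146 146 146 182 209 215]
 [146 144 117  96 100 104 114 135 146 145 146 145 146 146 145 172 204 215]
 [147 146 125  89  79  77  90 127 145 146 147 146 146 146 146 172 204 215]
 [146 146 137 117 100  95 114 134 140 143 146 146 146 147 146 170 203 215]
 [146 146 146 147 147 147 147 126  98 124 144 147 147 146 147 158 198 215]
 [145 146 146 146 146 146 143 140 117  92 125 140 144 146 146 146 195 215]
 [147 146 145 142 140 140 116  93  93  92  93  93 124 140 142 143 194 214]
 [141 143 142 120  94  92  92  93  92  91  92  93  94  93  93 129 181 209]]
t 20.42 tip [ 446.15 -134.88   81.18] F [-0.2 -0.5  0.5] T [0.05 0.   0.05] tilt [ 0.0306 -0.0227] gw 0.118
```

Call:
apply_moves(
  commands=[
    [0.0012,0.0023,0.003,0,1],
    [0.0012,0.0023,0.005,0,1],
    [0.0012,0.0018,0.005,0,1],
    [0,0,0.004,0,1],
    [0,0,0,0,1],
  ],
)

```text
clock: 20.83
position: [0.4534, -0.1293, 0.1251]
ee_rot: [0.688, 0.725, 0.003, 0.02]
ft_force: [0.1, -0.4, -1.0]
grip_width: 0.113
```

```bash
python3 - <<'E'
from h import *
tip();im=cv2.cvtColor(camera("side")[0],7); print(im[172:194,372:390]);t=tip()
K,c,Q=rot("side")
for q in(t,[.4537,-.1316,.046]):
    x=K@Q.T@(np.array(q)-c); print(x[:2]/x[2])
E
```

```text
t 20.83 tip [ 455.39 -130.73   64.13] F [ 0.1 -0.4 -1. ] T [-0.01  0.08 -0.05] tilt [ 0.0335 -0.0234] gw 0.113
[[146 147 146 146 147 146 136 115 107 123 139 146 146 146 145 192 214 214]
 [145 146 146 144 144 144 136 117 107 121 138 145 146 146 146 181 208 214]
 [147 146 144 136 129 128 119 108 110 134 145 147 146 146 147 171 204 214]
 [147 145 138 111  92  87  95 106 111 134 146 146 146 145 146 171 204 214]
 [146 146 138 111  85  80  89 104 113 135 146 146 146 145 146 169 203 214]
 [146 147 146 139 118 104 103 108 125 141 147 145 145 146 146 156 198 215]
 [147 146 146 146 147 137 115 107 125 141 146 146 145 145 147 145 194 215]
 [146 147 145 146 146 137 116 107 133 145 145 145 146 146 147 145 193 214]
 [147 145 146 146 147 130 111 109 134 145 146 146 146 146 145 146 182 208]
 [147 147 147 147 146 128 111 112 134 147 146 145 146 147 146 145 171 205]
 [147 146 146 146 146 136 123 123 138 146 147 146 146 147 146 146 170 203]
 [146 146 147 146 145 147 145 146 145 146 147 146 146 146 146 145 157 199]
 [146 147 146 146 145 147 146 146 145 145 146 145 146 147 146 146 146 195]
 [146 146 146 147 145 145 146 146 146 146 146 146 146 146 147 146 146 194]
 [146 146 146 146 142 134 134 136 140 145 146 146 147 146 146 145 146 182]
 [146 145 146 143 118  95 100 105 114 136 145 145 146 146 146 147 146 171]
 [146 146 145 145 124  90  78  76  91 128 145 145 146 146 146 147 146 171]
 [146 146 146 145 136 112  86  88 114 138 145 147 146 146 146 146 146 169]
 [146 147 146 147 146 121  93 127 146 145 146 146 146 146 146 146 146 157]
 [146 146 146 142 140 116  93 125 140 139 143 146 147 147 146 146 147 146]
 [147 143 140 115  92  93  93  94  92  93 124 140 143 146 146 146 147 145]
 [141 118  92  90  92  92  92  91  92  93  93  93 124 139 140 142 144 146]]
t 20.88 tip [ 455.48 -130.69   64.43] F [ 0.4  0.4 -1.5] T [0.05 0.01 0.  ] tilt [ 0.0336 -0.0234] gw 0.116
[378.07488352 180.37547154]
[377.94096839 186.90612445]
```

Call:
apply_moves(
  commands=[
    [0.0002,-0.001,0.002,0,1],
    [0.0001,-0.001,0.004,0,1],
    [0,0,0.005,0,1],
    [0,0,0.003,0,1],
    [0,0,0,0,1],
  ],
)

```text
clock: 21.3
position: [0.4516, -0.1296, 0.11]
ee_rot: [0.688, 0.725, 0.003, 0.02]
ft_force: [-1.2, -0.2, -0.7]
grip_width: 0.121
```

```bash
python3 - <<'E'
from h import *
im=cv2.cvtColor(camera("side")[0],7); print(im[180:194,372:390]);t=tip()
E
```

```text
[[146 146 146 146 146 146 130 111 109 134 146 145 146 145 145 146 181 209]
 [146 146 146 146 145 146 126 108 111 133 146 147 146 146 146 145 172 204]
 [146 147 146 146 146 146 127 108 112 135 147 146 146 146 146 146 168 203]
 [147 146 147 145 146 144 122 106 124 140 146 147 146 147 147 145 157 198]
 [146 146 146 145 145 137 116 108 124 141 146 146 146 146 146 145 146 195]
 [145 146 146 147 147 136 117 108 134 146 146 148 147 146 146 145 146 193]
 [145 146 146 146 141 124 109 112 132 145 145 146 146 147 145 146 146 182]
 [146 147 146 142 117  96 104 103 112 136 146 147 146 146 146 147 147 171]
 [146 146 147 145 124  90  87  84  92 127 144 146 146 147 146 145 146 172]
 [147 146 146 145 138 107  80  77 102 136 147 146 146 145 146 146 146 170]
 [145 146 145 146 142 116  93  93  93 124 140 140 143 147 147 147 145 157]
 [147 141 141 141 116  93  93  94  93  93  94  93 124 143 146 145 148 146]
 [139 117  92  92  93  94  94  95  93  94  92  92  92 124 140 140 139 144]
 [ 92  92  92  92  91  92  92  92  92  92  91  92  92  92  93  92  93 129]]
t 21.35 tip [ 453.68 -131.03   49.22] F [-0.5 -0.3 -0.4] T [0.01 0.06 0.04] tilt [ 0.0337 -0.0236] gw 0.115
```

Call:
apply_moves(
  commands=[
    [0,0,0.003,0,1],
    [0,0,0.003,0,1],
    [0,0,0.002,0,1],
  ],
)

```text
clock: 21.6
position: [0.4522, -0.1301, 0.1021]
ee_rot: [0.688, 0.725, 0.003, 0.021]
ft_force: [-0.8, -0.1, 0.6]
grip_width: 0.117
```

Call:
apply_moves(
  commands=[
    [0,0,0.003,0,1],
    [0,0,0.003,0,1],
  ],
)

```text
clock: 21.77
position: [0.4525, -0.1304, 0.0957]
ee_rot: [0.688, 0.725, 0.003, 0.021]
ft_force: [-1.1, -0.7, -0.8]
grip_width: 0.114
```

Call:
apply_moves(
  commands=[
    [0,0,0.003,0,1],
    [0,0,0.003,0,1],
    [0,0,0.003,0,1],
  ],
)

```text
clock: 22.02
position: [0.4526, -0.1307, 0.0856]
ee_rot: [0.688, 0.725, 0.003, 0.021]
ft_force: [-1.2, -0.1, 0.4]
grip_width: 0.116
```

```bash
python3 - <<'E'
from h import *
t=tip()
E
```

```text
t 22.02 tip [ 454.72 -132.2    24.61] F [-1.2 -0.1  0.4] T [-0.05  0.23 -0.03] tilt [ 0.0342 -0.0245] gw 0.116
```

Call:
apply_moves(
  commands=[
    [0,-0.0002,0.003,0,1],
    [0,-0.0002,0.003,0,1],
    [0,-0.0002,0.003,0,1],
  ],
)

```text
clock: 22.27
position: [0.4525, -0.1308, 0.0755]
ee_rot: [0.688, 0.725, 0.003, 0.021]
ft_force: [0.2, 0.4, -0.3]
grip_width: 0.115
```

Call:
apply_moves(
  commands=[
    [0,-0.0002,0.003,0,1],
    [0,0,0.002,0,1],
  ],
)

```text
clock: 22.43
position: [0.4524, -0.1308, 0.0697]
ee_rot: [0.688, 0.725, 0.003, 0.021]
ft_force: [-0.7, -0.6, -0.9]
grip_width: 0.116
```

Call:
apply_moves(
  commands=[
    [0,0,0.001,0,1],
  ],
)

```text
clock: 22.52
position: [0.4524, -0.1308, 0.0683]
ee_rot: [0.688, 0.725, 0.003, 0.021]
ft_force: [0.6, 0.4, -1.2]
grip_width: 0.121
```

Call:
apply_moves(
  commands=[
    [0,0,0.001,0,1],
  ],
)

```text
clock: 22.6
position: [0.4524, -0.1308, 0.0672]
ee_rot: [0.688, 0.725, 0.003, 0.02]
ft_force: [0.2, 0.1, 1.6]
grip_width: 0.118
```

```bash
python3 - <<'E'
from h import *
t=tip()
E
```

```text
t 22.6 tip [ 454.48 -132.22    6.2 ] F [0.2 0.1 1.6] T [ 0.05  0.03 -0.01] tilt [ 0.0341 -0.0236] gw 0.118
```

Call:
apply_moves(
  commands=[
    [0,0,0,0,0.7],
    [0,0,0,0,0.4],
    [0,0,0,0,0],
    [0,0,0,0,-0.5],
    [0,0,0,0,-0.8],
  ],
)

```text
clock: 23.02
position: [0.4529, -0.1308, 0.0676]
ee_rot: [0.688, 0.725, 0.003, 0.021]
ft_force: [-0.4, -0.5, -0.6]
grip_width: 0.706
```

Call:
apply_moves(
  commands=[
    [0,0,0,0,-0.8],
    [0,0,-0.004,0,-0.8],
    [0,0,-0.01,0,-0.8],
    [0,0,-0.015,0,-0.8],
    [0,0,-0.02,0,-0.8],
  ],
)

```text
clock: 23.43
position: [0.4489, -0.1288, 0.1164]
ee_rot: [0.688, 0.725, 0.003, 0.018]
ft_force: [1.1, 0.7, 0.7]
grip_width: 0.901
```

Call:
apply_moves(
  commands=[
    [0,0,-0.025,0,-0.8],
    [0,0,-0.025,0,-0.8],
    [0,0,-0.015,0,-0.8],
    [0,0,-0.005,0,-0.8],
    [0,0,0,0,-0.8],
  ],
)

```text
clock: 23.85
position: [0.4482, -0.1264, 0.1972]
ee_rot: [0.687, 0.726, 0.004, 0.021]
ft_force: [-0.3, 0.0, -0.1]
grip_width: 0.9
```

```bash
python3 - <<'E'
from h import *
p,d=camera("side"); cv2.imwrite("pics/s6.png",cv2.resize(p[110:260,250:450,::-1],None,fx=4,fy=4,interpolation=2)); 
for th in("tray_handle","release_pin"): print(th,[(np.round(r["xy"],1).tolist(),round(r["conf"],2)) for r in nets.place_of("side",th)[:2]])
for th in ("tray_handle","release_pin"):
  camera("top"); print(th,[(np.round(r["xy"],1).tolist(),round(r["conf"],2)) for r in nets.place_of("top",th)[:2]])
np.save("s6.npy",d); C=cloud("side",d)
m=(abs(C[...,2]-.042)<.008)&(C[...,0]>.5)&(C[...,0]<.6)&(C[...,1]>-.1)&(C[...,1]<.02)
P=C[m]; 
for y in (-.06,-.045,-.03,-.015): 
    q=P[abs(P[:,1]-y)<.006]; print(y,len(q),np.round(np.percentile(q[:,0],[5,50,95]),4) if len(q) else"")
go([.54,-.041,.2])
E
```

```text
tray_handle [([341.4, 219.2], 0.72)]
release_pin [([379.5, 185.6], 0.58)]
tray_handle [([295.2, 216.0], 0.83), ([356.7, 161.6], 0.56)]
release_pin []
-0.06 32 [0.5347 0.5417 0.5835]
-0.045 35 [0.5332 0.5407 0.5826]
-0.03 40 [0.5338 0.5413 0.5825]
-0.015 38 [0.5349 0.5434 0.5814]
{'clock': 24.2, 'position': [0.4471, -0.126, 0.1944], 'ee_rot': [0.6872, 0.7262, 0.0035, 0.0191], 'ft_force': [0.2348, -0.2903, 0.4297], 'torque': [0.0622, 0.0422, 0.0394], 'grip_width': 0.8976, 'joint_pos': [0.8444, 0.0101, -0.6728, 1.9158, 0.0232, 1.1823, 0.2184]}
tool x yaw 93.14 tilt [ 0.0326 -0.0211 -0.9992]
tool shift mm [79.68 97.62 -4.35]
```

View pics/s6.png

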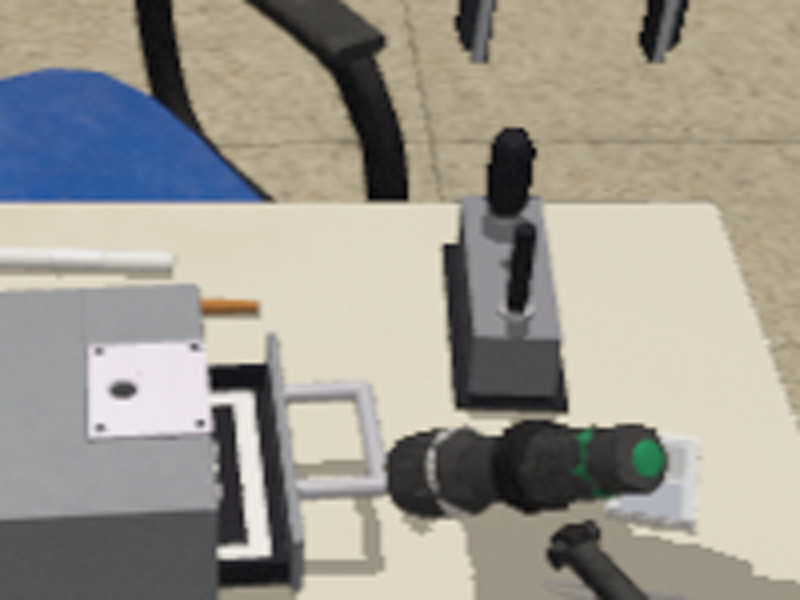

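The side crop shows the pin upright in its original hole, collar seated, and the tray sprung out with its bar at about (341,219). I'll check the tray face height before grasping.

```bash
python3 - <<'E'
from h import *
C=cloud("side",np.load("s6.npy"))
m=(C[...,0]>.55)&(C[...,0]<.60)&(C[...,1]>-.13)&(C[...,1]<.06)&(C[...,2]>.02)
P=C[m]
for x in np.arange(.555,.6,.005):
    q=P[abs(P[:,0]-x)<.0025]; print(round(x,3),len(q),np.round(np.percentile(q[:,2],[50,90,100]),3) if len(q) else"")
print(atz("side",(341.4,219.2),.042),atz("top",(295.2,216),.042))
E
```

```text
0.555 30 [0.044 0.046 0.048]
0.56 19 [0.044 0.046 0.046]
0.565 30 [0.044 0.046 0.047]
0.57 24 [0.044 0.046 0.048]
0.575 79 [0.045 0.049 0.05 ]
0.58 160 [0.047 0.049 0.051]
0.585 89 [0.033 0.048 0.051]
0.59 54 [0.022 0.031 0.032]
0.595 87 [0.021 0.029 0.031]
[ 0.53830704 -0.03862203  0.042     ] [ 0.53637995 -0.04438117  0.042     ]
```

Call:
apply_moves(
  commands=[
    [0.006,0.008,0,0,0],
    [0.011,0.014,0,0,0],
    [0.014,0.018,0,0,0.2],
    [0.016,0.02,0,0,0.24],
    [0.014,0.016,0,0,0.24],
  ],
)

```text
clock: 24.62
position: [0.5185, -0.0635, 0.1919]
ee_rot: [0.691, 0.723, 0.001, 0.017]
ft_force: [-0.1, -0.8, 0.1]
grip_width: 0.381
```

Call:
apply_moves(
  commands=[
    [0.01,0.01,0,0,0.24],
    [0.004,0.005,0,0,0.24],
    [0,0,0,0,0.24],
    [0,0,0,0,0.24],
  ],
)

```text
clock: 24.95
position: [0.5345, -0.044, 0.1892]
ee_rot: [0.689, 0.725, 0.002, 0.014]
ft_force: [-0.5, 0.1, -0.6]
grip_width: 0.38
```

```bash
python3 - <<'E'
from h import *
go([.538,-.041,.1])
E
```

```text
{'clock': 24.95, 'position': [0.5345, -0.044, 0.1892], 'ee_rot': [0.6886, 0.725, 0.0017, 0.0142], 'ft_force': [-0.4943, 0.0654, -0.5891], 'torque': [0.0117, 0.0044, -0.0267], 'grip_width': 0.3796, 'joint_pos': [0.6576, 0.2247, -0.7548, 1.7421, 0.1835, 1.2183, -0.0936]}
tool x yaw 92.93 tilt [ 0.023  -0.017  -0.9996]
tool shift mm [ 4.48  1.67 89.18]
```

Call:
apply_moves(
  commands=[
    [0.002,0.0003,0.01,0,0.24],
    [0.002,0.0003,0.02,0,0.24],
    [0.002,0.0003,0.025,0,0.24],
    [0,0,0.025,0,0.24],
    [0,0,0.015,0,0.24],
  ],
)

```text
clock: 25.37
position: [0.5369, -0.0445, 0.0918]
ee_rot: [0.691, 0.723, 0.002, 0.018]
ft_force: [-0.8, 0.1, -0.1]
grip_width: 0.38
```

Call:
apply_moves(
  commands=[
    [0,0,0.005,0,0.24],
    [0,0,0,0,0.24],
    [0,0,0,0,0.24],
  ],
)

```text
clock: 25.62
position: [0.533, -0.0469, 0.0821]
ee_rot: [0.692, 0.722, -0.001, 0.015]
ft_force: [0.0, -0.4, 0.1]
grip_width: 0.382
```

```bash
python3 - <<'E'
from h import *
p,d=camera("side"); cv2.imwrite("pics/s7.png",cv2.resize(p[140:250,280:400,::-1],None,fx=5,fy=5,interpolation=2)); go([.539,-.041,.025])
E
```

```text
{'clock': 25.6667, 'position': [0.5332, -0.0469, 0.0824], 'ee_rot': [0.6917, 0.722, -0.0004, 0.0154], 'ft_force': [0.2055, -0.4105, -0.1414], 'torque': [0.0089, 0.0276, -0.0077], 'grip_width': 0.3798, 'joint_pos': [0.6127, 0.3455, -0.7195, 1.8564, 0.2929, 1.0198, -0.1855]}
tool x yaw 92.44 tilt [ 0.0217 -0.022  -0.9995]
tool shift mm [ 7.    4.88 57.41]
```

View pics/s7.png

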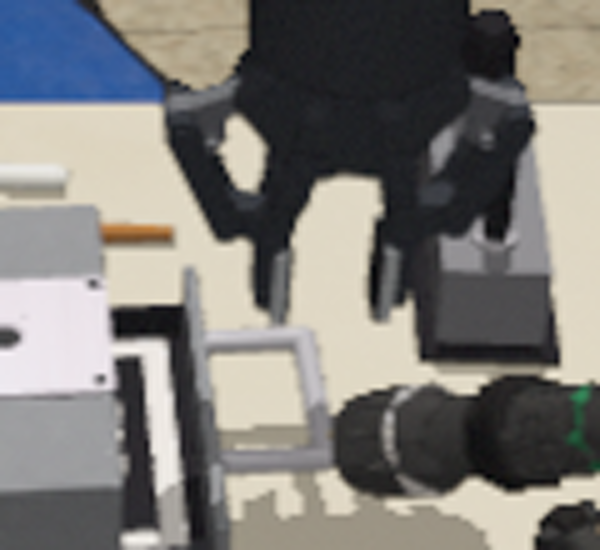

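Side crop: the fingers straddle the bar's line but sit about 5 mm too far from the scanner. I'll shift, then lower.

Call:
apply_moves(
  commands=[
    [0.004,0.0015,0,0,0.24],
    [0.005,0.002,0,0,0.24],
    [0.005,0.0015,0,0,0.24],
    [0.002,0,0,0,0.24],
    [0,0,0,0,0.24],
  ],
)

```text
clock: 26.08
position: [0.5402, -0.0292, 0.086]
ee_rot: [0.692, 0.722, 0.001, 0.018]
ft_force: [1.1, -0.2, 0.8]
grip_width: 0.377
```

```bash
python3 - <<'E'
from h import *
go([.539,-.032,.025])
E
```

```text
{'clock': 26.0833, 'position': [0.5402, -0.0292, 0.086], 'ee_rot': [0.6919, 0.7218, 0.0013, 0.0181], 'ft_force': [1.1092, -0.2193, 0.8205], 'torque': [0.0433, -0.0019, 0.003], 'grip_width': 0.3771, 'joint_pos': [0.5809, 0.3507, -0.7256, 1.8435, 0.3008, 1.0256, -0.2246]}
tool x yaw 92.4 tilt [ 0.0279 -0.0232 -0.9993]
tool shift mm [-1.3  -2.99 61.01]
```

Call:
apply_moves(
  commands=[
    [0,-0.0015,0.006,0,0.24],
    [0,-0.0015,0.008,0,0.24],
    [0,0,0.008,0,0.24],
    [0,0,0.005,0,0.24],
    [0,0,0,0,0.24],
  ],
)

```text
clock: 26.5
position: [0.5377, -0.0298, 0.0562]
ee_rot: [0.692, 0.722, 0.001, 0.018]
ft_force: [0.1, 0.5, 0.8]
grip_width: 0.382
```

```bash
python3 - <<'E'
from h import *
p,d=camera("side"); cv2.imwrite("pics/s8.png",cv2.resize(p[140:250,280:400,::-1],None,fx=5,fy=5,interpolation=2)); go([.539,-.032,.025])
E
```

```text
{'clock': 26.55, 'position': [0.5377, -0.0298, 0.0566], 'ee_rot': [0.6916, 0.722, 0.0013, 0.0184], 'ft_force': [-0.1861, 0.373, -0.1948], 'torque': [0.0193, 0.0745, 0.0077], 'grip_width': 0.3796, 'joint_pos': [0.5665, 0.386, -0.7099, 1.8727, 0.3345, 0.9701, -0.25]}
tool x yaw 92.44 tilt [ 0.0283 -0.0235 -0.9993]
tool shift mm [-1.48  0.3  31.62]
```

View pics/s8.png

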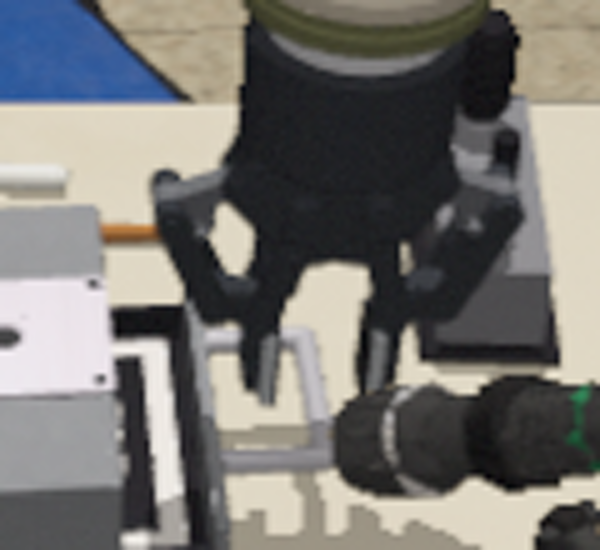

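Side crop: one finger is inside the handle loop and one outside, with the bar midway. Lowering and gripping.

Call:
apply_moves(
  commands=[
    [0,0,0.007,0,0.24],
    [0,0,0.008,0,0.24],
    [0,0,0.007,0,0.24],
    [0,0,0.004,0,0.24],
    [0,0,0,0,0.24],
  ],
)

```text
clock: 26.97
position: [0.5386, -0.0309, 0.0276]
ee_rot: [0.692, 0.722, 0.001, 0.018]
ft_force: [0.1, -0.0, -0.3]
grip_width: 0.384
```

```bash
python3 - <<'E'
from h import *
go([.539,-.032,.028])
E
```

```text
{'clock': 26.9667, 'position': [0.5386, -0.0309, 0.0276], 'ee_rot': [0.6919, 0.7217, 0.0013, 0.0183], 'ft_force': [0.076, -0.0279, -0.3435], 'torque': [0.021, 0.0209, 0.0035], 'grip_width': 0.3839, 'joint_pos': [0.5471, 0.4303, -0.6889, 1.8888, 0.3733, 0.92, -0.2786]}
tool x yaw 92.4 tilt [ 0.0282 -0.0235 -0.9993]
tool shift mm [-1.17  0.35 -0.32]
```

Call:
apply_moves(
  commands=[
    [0,0,0,0,0.4],
    [0,0,0,0,0.55],
    [0,0,0,0,0.7],
    [0,0,0,0,1],
    [0,0,0,0,1],
  ],
  squeeze=30,
)

```text
clock: 27.38
position: [0.5374, -0.0307, 0.0273]
ee_rot: [0.692, 0.722, 0.0, 0.017]
ft_force: [-1.8, -0.2, -1.3]
grip_width: 0.102
```

Call:
apply_moves(
  commands=[
    [0,0,0,0,1],
    [0,0,0,0,1],
    [0,0,0,0,1],
  ],
)

```text
clock: 27.63
position: [0.5371, -0.0307, 0.0273]
ee_rot: [0.692, 0.722, 0.0, 0.017]
ft_force: [-1.2, 1.8, -1.3]
grip_width: 0.101
```

```bash
python3 - <<'E'
from h import *
go([.539,-.032,.028])
E
```

```text
{'clock': 27.6333, 'position': [0.5371, -0.0307, 0.0273], 'ee_rot': [0.6917, 0.7219, 0.0001, 0.0173], 'ft_force': [-1.1503, 1.7832, -1.297], 'torque': [0.0608, 0.3685, 0.038], 'grip_width': 0.1008, 'joint_pos': [0.5472, 0.4301, -0.6893, 1.8901, 0.3727, 0.922, -0.2784]}
tool x yaw 92.43 tilt [ 0.0251 -0.0237 -0.9994]
tool shift mm [-1.4   1.82 -0.62]
```

Call:
apply_moves(
  commands=[
    [0,-0.004,-0.0001,0,1],
    [0,-0.007,-0.0002,0,1],
    [0,-0.007,-0.0002,0,1],
    [0,-0.007,-0.0002,0,1],
  ],
)

```text
clock: 27.97
position: [0.5133, -0.0318, 0.0274]
ee_rot: [0.692, 0.722, 0.003, 0.019]
ft_force: [4.2, -0.4, -7.4]
grip_width: 0.097
```

Call:
apply_moves(
  commands=[
    [0,-0.006,-0.0002,0,1],
    [0,-0.005,-0.0001,0,1],
  ],
)

```text
clock: 28.13
position: [0.5007, -0.0324, 0.0274]
ee_rot: [0.692, 0.722, 0.003, 0.019]
ft_force: [3.8, 0.7, -6.1]
grip_width: 0.103
```

```bash
python3 - <<'E'
from h import *
go([.488,-.033,.028])
E
```

```text
{'clock': 28.1333, 'position': [0.5007, -0.0324, 0.0274], 'ee_rot': [0.6918, 0.7218, 0.0027, 0.0191], 'ft_force': [3.7905, 0.7254, -6.1216], 'torque': [0.0683, -0.6888, 0.0328], 'grip_width': 0.1027, 'joint_pos': [0.5941, 0.3554, -0.7138, 1.9858, 0.3333, 0.88, -0.2553]}
tool x yaw 92.41 tilt [ 0.0313 -0.0226 -0.9993]
tool shift mm [ -0.04 -12.65  -1.  ]
```

Call:
apply_moves(
  commands=[
    [0,-0.004,0.0002,0,1],
    [0,-0.003,0.0002,0,1],
  ],
)

```text
clock: 28.3
position: [0.4926, -0.0329, 0.0273]
ee_rot: [0.692, 0.722, 0.003, 0.02]
ft_force: [1.3, 0.2, -2.6]
grip_width: 0.103
```

Call:
apply_moves(
  commands=[
    [0,-0.002,0,0,1],
    [0,-0.002,0,0,1],
  ],
)

```text
clock: 28.47
position: [0.4878, -0.0331, 0.0273]
ee_rot: [0.692, 0.722, 0.003, 0.02]
ft_force: [1.3, 0.7, -4.1]
grip_width: 0.104
```

Call:
apply_moves(
  commands=[
    [0,-0.0015,0,0,1],
  ],
)

```text
clock: 28.55
position: [0.4869, -0.0331, 0.0275]
ee_rot: [0.692, 0.722, 0.003, 0.02]
ft_force: [12.0, -0.2, -13.0]
grip_width: 0.097
```

Call:
apply_moves(
  commands=[
    [0,-0.0015,0,0,1],
  ],
)

```text
clock: 28.63
position: [0.4869, -0.0331, 0.0277]
ee_rot: [0.692, 0.722, 0.005, 0.021]
ft_force: [16.6, -0.8, -19.5]
grip_width: 0.101
```

Call:
apply_moves(
  commands=[
    [0,-0.0015,0,0,1],
  ],
)

```text
clock: 28.72
position: [0.487, -0.0331, 0.0277]
ee_rot: [0.692, 0.722, 0.006, 0.022]
ft_force: [13.9, 0.2, -19.1]
grip_width: 0.102
```

Call:
apply_moves(
  commands=[
    [0,-0.0015,0,0,1],
  ],
)

```text
clock: 28.8
position: [0.4871, -0.0331, 0.0276]
ee_rot: [0.692, 0.722, 0.008, 0.023]
ft_force: [13.0, -0.9, -17.2]
grip_width: 0.102
```

The stop was reached: the handle moved 50 mm, then the force rose and motion ceased. Releasing and backing off upward.

Call:
apply_moves(
  commands=[
    [0,0,0.0003,0,1],
    [0,0,0,0,0.7],
    [0,0,0,0,0.4],
    [0,0,0,0,0.24],
    [0,0,0,0,0.24],
  ],
)

```text
clock: 29.22
position: [0.4865, -0.033, 0.0274]
ee_rot: [0.692, 0.722, 0.007, 0.023]
ft_force: [0.7, -0.7, 0.0]
grip_width: 0.377
```

Call:
apply_moves(
  commands=[
    [0,0,0,0,0.24],
    [0,0,-0.005,0,0.24],
    [0,0,-0.008,0,0.24],
    [0,0,-0.012,0,0.24],
    [0,0,-0.015,0,0.24],
  ],
)

```text
clock: 29.63
position: [0.4827, -0.0316, 0.0681]
ee_rot: [0.691, 0.722, 0.006, 0.021]
ft_force: [-0.7, -0.5, 0.1]
grip_width: 0.377
```

Call:
apply_moves(
  commands=[
    [0,0,-0.02,0,0.24],
    [0,0,-0.025,0,0.24],
    [0,0,-0.025,0,0.24],
    [0,0,-0.015,0,0.24],
    [0,0,-0.005,0,0.24],
  ],
)

```text
clock: 30.05
position: [0.4793, -0.028, 0.1691]
ee_rot: [0.69, 0.723, 0.007, 0.022]
ft_force: [0.7, 0.0, 0.1]
grip_width: 0.378
```

```bash
python3 - <<'E'
from h import *
st()
p,d=camera("side"); cv2.imwrite("pics/s9.png",cv2.resize(p[90:270,150:450,::-1],None,fx=2.6,fy=2.6,interpolation=2)); 
for th in("tray_handle","release_pin"): print(th,[(np.round(r["xy"],1).tolist(),round(r["conf"],2)) for r in nets.place_of("side",th)[:2]])
C=cloud("side",d)
m=(abs(C[...,2]-.042)<.008)&(C[...,0]>.44)&(C[...,0]<.56)&(C[...,1]>-.07)&(C[...,1]<-.01)
for y in (-.06,-.045,-.03): 
    q=C[m]; q=q[abs(q[:,1]-y)<.006]; print(y,len(q),np.round(np.percentile(q[:,0],[5,50,95]),4) if len(q) else"")
E
```

```text
{'clock': 30.05, 'position': [0.4793, -0.028, 0.1691], 'ee_rot': [0.6903, 0.7231, 0.0075, 0.0222], 'ft_force': [0.6571, 0.0008, 0.1338], 'torque': [0.0732, 0.035, 0.0082], 'grip_width': 0.3775, 'joint_pos': [0.7162, 0.0846, -0.7899, 1.9144, 0.0918, 1.1281, -0.0621]}
tray_handle [([365.1, 218.3], 0.75)]
release_pin [([380.8, 188.9], 0.53)]
-0.06 41 [0.4858 0.4934 0.5352]
-0.045 30 [0.4851 0.5295 0.5345]
-0.03 20 [0.5284 0.5325 0.534 ]
```

View pics/s9.png

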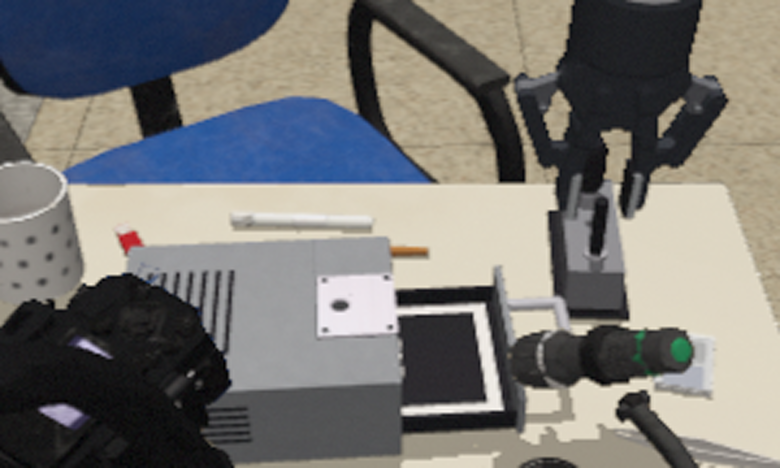

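The side crop shows the tray fully out: the bar moved about 48 mm, from x≈0.541 to 0.493. The pin is upright in its own hole, the brush, tube and driver are in place, and the gripper is clear above. Settling, then handing in.

Call:
apply_moves(
  commands=[
    [0,0,-0.01,0,0.24],
    [0,0,0,0,0.24],
    [0,0,0,0,0.24],
    [0,0,0,0,0.24],
  ],
)

```text
clock: 30.53
position: [0.476, -0.0281, 0.1737]
ee_rot: [0.691, 0.723, 0.005, 0.018]
ft_force: [-0.1, 0.0, -0.4]
grip_width: 0.38
```

```bash
python3 -c "
from h import *
st(); print(workorder.hand_in())"
```

```text
{'clock': 30.5333, 'position': [0.476, -0.0281, 0.1737], 'ee_rot': [0.6905, 0.7231, 0.0053, 0.0185], 'ft_force': [-0.1108, 0.0213, -0.4436], 'torque': [0.059, 0.0808, -0.0556], 'grip_width': 0.3798, 'joint_pos': [0.7188, 0.0779, -0.7884, 1.9094, 0.0827, 1.1458, -0.0541]}
the job is handed in; nothing more can be done
None
```

The job is done and handed in at about 30.5 s on the robot's clock; no verdict was reported.

- **Latch:** I took the pin from the stand, felt the walls of the release hole with it, and found the guide hole on the scanner's right-hand (-y) side. I pressed the latch until the tray sprang out. The highest vertical force read while the pin was in the scanner was about 11 N, against the 25 N limit. Readings came only at the end of each move call, so short peaks between them were not seen.
- **Pin:** it is back in the stand hole it came from, and in the last picture it stands upright with its collar seated.
- **Tray:** I pulled it by its handle until it hit the stop, about 50 mm by the arm and about 48 mm by depth, where 49 mm was expected. The stop pushed back with about 25 N in all. The gripper was then opened and lifted clear, and the force read about zero.
- **Other objects:** in the last side picture the driver, brush and tube look undisturbed. The tweezers are only partly in that crop, and I did not measure any of these against the first pictures.
- **Disagreements:**
  - The tool leaned 1 to 3° from vertical for most of the work, and I could not remove it with the available moves. It did no visible harm.
  - The top and side cameras disagreed by a few millimetres in y on some points, so I relied on relative measurements in the side view and on touch.

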